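# Swap a blanking plug for a relay on a sloped socket panel

## Robot

A 7-joint arm with a two-finger parallel gripper is mounted at the origin on the work surface. World frame = base frame: x ahead of the robot, y to its left, z up, the work surface at z = 0. Lengths are in m, angles in rad, forces in N, time in s.
With the tool pointing down it reaches from about 0.35 to 0.9 m from the base axis. Payload 7.2 kg.
Tool frame: the origin (TCP) lies at the very end of the fingers, on their centre line; the grasp point (between the pads) lies 19 mm behind it; z points along the fingers, y is the line along which they close (so a half turn about z gives the same grasp; the last joint's range is limited). The gripper opens to 85 mm and grips with 20 to 120 N. Pads are 22 mm wide; open, the fingers measure 114 mm over their backs; the gripper's body (76 mm by 85 mm) begins 54 mm behind the grasp point. The pads swing forward as they close: fully open they stand 13 mm farther back than shut.
Start: joints at [-1.412, 0.411, -0.013, 1.596, 0.006, 1.134, -0.082], TCP at [0.141, 0.609, 0.205] pointing down, gripper open.
Joint ranges: [-2.95, 2.95], [-0.29, 1.99], [-1.47, 1.44], [0.14, 2.54], [-1.03, 4.17], [0.13, 1.85], [-2.86, 2.86]. Speed limits (rad/s): [2.39, 2.39, 3.01, 3.01, 3.14, 3.14, 3.14].

## Interface

Orientations are given as a unit quaternion [x, y, z, w].
In Python, from workcell import manip gives the robot as it stands.
- The arm moves only by the tool play_rows, never from a script. Its argument "motion" is text: rows parted by semicolons, each of 7 numbers parted by spaces: the turn, a rotation vector about the tool's x, y, z in degrees, then the shift along the tool's x, y, z in m, then the opening, from -1 (shut) to 1 (fully open). A call has 1 to 12 rows; each row shifts and turns the commanded pose from where the row before left it, along the tool's axes as they then stand; what a row does not reach is not made up. A row lasts 1/12 s, in which the tool goes at most 41.7 mm and 7.16 degrees, less where a joint would pass 70% of its speed; a pose out of reach is approached as far as the arm can. A call with a gripper value outside its range is refused whole. The fingers move at their own pace and stop on an object; "grip_force" is the grip in N (left out, the last holds). Time passes only in rows, so rows that do not move let the fingers close. It gives the time, the measured TCP pose, the force, the opening and the grip force at its end, in the units of the state.
- manip.observe(): the state, without advancing time (a new reading comes with each control period).
- manip.get_image(name): name is "scene" or "top" or "wrist"; returns a dict with "img" (384x512x3 uint8, blue, green, red), "fx", "fy", "cx", "cy" (pixels), "R" (3x3) and "t" (3): a world point X has camera coordinates R X + t. Camera axes: x right, y down, z forward; pixel columns grow to the right and rows downward; lengths in m; the calibration is good to about 2 mm. A picture is of the moment at which its call begins. There is no depth.
- manip.job_done(): hands the job in; it is judged then, once.
Trained networks look in a picture, given as the dict that the camera call returned (one of the last four; its "shot" number tells which), for a name from the list of things; names that differ only in an ending like _2 or _b are one class to them, and where a whole thing is asked for, a point or a joint stands for the part that bears it (a point fixed in the world has none). Each returns a list of dicts, best first, with "score" (0 to 1); they miss things now and then, are a little off and sometimes report something else, mostly with a low value. They report only what shows in the picture. A call takes as long as a camera call. They do not tell look-alikes from the thing itself.
- manip.search_frame(picture, label): "rect" ([left, top, right, bottom] in pixels, round what is visible of it).
- manip.landmark_of(picture, label): "centre" ([column, row] in pixels: a listed point, or the origin of a listed thing).
The state is a dict: "t": time; "qpos": joint angles; "joint_velocities": joint speeds; "effort": joint torques, N m; "ee_pos": TCP position; "tcp_rot": TCP orientation; "contact_force": force on the tool from outside, world axes, zero at the start; "wrist_torque": the same for the moment, N m; "opening": finger opening in m; "grasp_force": force on a finger pad.
Only numpy, scipy, OpenCV 4.12 (cv2) and the standard library are available. Lean on these libraries where they do the work, as an engineer would, in place of code of your own. Each camera call takes 0.05 s, during which the arm holds its last target. There are 200 camera calls.

## Task

One socket of the sloped panel is closed by a blanking plug, the low one with an upright grip fin: pull it out and stand it upright on its foot in the free space of the parts box, beside the cylinder and the small carton. Then take the spare relay that matches the ones already fitted out of the stock tray and plug it fully home in the socket you have freed. Leave everything else where it is.

Things in the scene. Friction and masses are not known exactly. Their poses are not given: they have to be found in the camera images.
- plug: Blanking plug, white plastic: rectangular foot 26 (x) x 18 (y) x 14 high, on it a cap 40 (x) x 34 (y) x 12 high, on it a centred grip fin 14 (x) x 26 (y), 36 high; the cap's top is 26 and the fin's top 62 above the origin. Origin: centre of the foot's underside, z up through the fin. It starts seated in one of the panel's three sockets.
- relay: The spare relay to be fitted, white plastic: rectangular foot 26 (x) x 18 (y) x 14 high (its last 3 mm stepped in by 1.5 mm a side) under a block body 40 (x) x 34 (y) x 55 high, 69 in all. Origin: centre of the foot's underside; z up through the body. Half a turn about z makes no difference. It starts upright in one of the three pockets of the stock tray.
- relay_seat (a point): Centre of the shoulder under the spare relay's body, 14 mm above its origin; it meets the socket mouth when the relay is fully home.
- head: Panel's aluminium socket plate, fixed, 130 (x, up the slope) x 180 (y, along the row) x 30 thick, sloped 31.5 degrees towards the robot. Origin: centre of its underside; z outwards, square to it. In its top face (z = 30) three sockets at x = 0, y = -48, 0, +48: holes 28 (x) x 20 (y), 17 deep, 2 mm chamfers. Seated bodies stand 14 apart along y.
- duct: Slotted wiring duct fixed along the upper edge of the socket plate: 12 (x) x 180 (y) x 25 high, standing on the plate's top face at x = 53 to 65 in the plate's frame, axes as the plate's: a fully opened gripper would strike it. Origin: centre of its underside.
- head_hole0 (a point): Mouth centre of the socket at y = -48 in the plate's frame; axes as the plate's.
- head_hole1 (a point): Mouth centre of the middle socket; axes as the plate's.
- head_hole2 (a point): Mouth centre of the socket at y = +48 in the plate's frame; axes as the plate's.
- fitted_a: A relay already fitted in one of the sockets, like the spare one: rectangular foot 26 (x) x 18 (y) x 14 high (its last 3 mm stepped in by 1.5 mm a side) under a block body 40 (x) x 34 (y) x 55 high, 69 in all. Origin: centre of the foot's underside; z up through the body. Half a turn about z makes no difference.
- fitted_b: Another relay already fitted in a socket, the same.
- tray: Blue plastic stock tray, fixed: block 66 (x) x 158 (y) x 20 high with three loose pockets 30 (x) x 22 (y), 16 deep, at x = 0, y = -48, 0 and +48. Origin: centre of its underside. What stands in it rests with its shoulder on the tray's top.
- slim: Slim relay in the tray, not wanted: body 40 (x) x 16 (y) x 55 high on a 14 mm foot. Origin: centre of the foot's underside.
- round: Round relay in the tray, not wanted: cylinder of diameter 33, 50 high on a 14 mm foot. Origin: centre of the foot's underside.
- box: Green parts box, fixed, open on top: outside 54 (x) x 124 (y) x 26 high, walls and floor 4 thick, inside 46 x 116 x 22. Origin: centre of its underside.
- box_gap (a point): Centre of the free space in the parts box, on the inner floor, 38 mm from the box's centre towards its own +y; the free space is 46 (x) x 40 (y); axes as the box's.
- carton: Small cardboard carton standing in the middle of the parts box, 40 (x) x 34 (y) x 40 high. Origin: centre of its underside.
- drum: Metal cylinder standing in the parts box at its -y end, diameter 36, 45 high. Origin: centre of its underside.
- can: Spray can standing on the bench, diameter 52, 150 high. Origin: centre of its underside.
- jar: Jar standing on the bench, diameter 56, 80 high. Origin: centre of its underside.
- driver: Screwdriver lying on the bench along its x, about 200 long. Origin: near its middle, underneath.
- tape: Roll of tape lying flat on the bench, diameter 90, hole 56, 19 high. Origin: centre of its underside.
There are look-alikes about, which are no part of the job. What is shaped like the plug but blue is not meant.

How it is judged:
On the way:
1. the blanking plug stands upright on its foot in the free space of the parts box, let go (x of plug in the frame of box_gap between -0.012 and 0.012 m and y of plug in the frame of box_gap between -0.012 and 0.012 m and z of plug in the frame of box_gap below 0.006 m and angle between plug's own z axis and vertical below 0.15 rad and linear speed of plug below 0.02 m/s and contact force between plug and the fingers below 0.1 N), for 0.2 s.
At the end, for the whole second after the job is handed in: Plug upright (0.15 rad) on the floor of the box's free space (6 mm high, 12 mm across); relay's shoulder within 3 mm of the freed socket's mouth, square to the plate (0.08 rad); both still; fitted relays moved under 8 mm, other relays and box contents 15, can, jar, driver, tape 30 (x of plug in the frame of box_gap between -0.012 and 0.012 m and y of plug in the frame of box_gap between -0.012 and 0.012 m and z of plug in the frame of box_gap below 0.006 m and angle between plug's own z axis and vertical below 0.15 rad and linear speed of each of plug, relay below 0.02 m/s and ((x of relay_seat in the frame of head_hole0 between -0.003 and 0.003 m and y of relay_seat in the frame of head_hole0 between -0.003 and 0.003 m and z of relay_seat in the frame of head_hole0 between -0.003 and 0.003 m) or (x of relay_seat in the frame of head_hole1 between -0.003 and 0.003 m and y of relay_seat in the frame of head_hole1 between -0.003 and 0.003 m and z of relay_seat in the frame of head_hole1 between -0.003 and 0.003 m) or (x of relay_seat in the frame of head_hole2 between -0.003 and 0.003 m and y of relay_seat in the frame of head_hole2 between -0.003 and 0.003 m and z of relay_seat in the frame of head_hole2 between -0.003 and 0.003 m)) and angle between the z axis of relay and the z axis of head, either way round below 0.08 rad and angle between the x axis of relay and the x axis of head, either way round below 0.08 rad and distance of each of fitted_a, fitted_b from where it was at the start of the episode below 0.008 m and distance of each of slim, round, drum, carton from where it was at the start of the episode below 0.015 m and distance of each of can, jar, driver, tape from where it was at the start of the episode below 0.03 m); the robot touches nothing.
It fails at once if a fitted relay is moved more than 8 mm (distance of any of fitted_a, fitted_b from where it was at the start of the episode above 0.008 m).
It fails at once if the slim or the round relay is moved more than 15 mm (distance of any of slim, round from where it was at the start of the episode above 0.015 m).
It fails at once if the cylinder or the carton in the box is moved more than 15 mm (distance of any of drum, carton from where it was at the start of the episode above 0.015 m).
It fails at once if the can, jar, screwdriver or tape is moved more than 30 mm (distance of any of can, jar, driver, tape from where it was at the start of the episode above 0.03 m).
It also fails if it takes over 58 s, if anything falls off the work surface, if the arm or the gripper's body presses on something with over 40 N, if the wrist force passes 120 N, or if a joint passes its speed limit or range.

## Working session

There is one attempt and no reset: what is moved stays moved. The work goes in short steps, Python scripts to look and compute and a tool call to move; the robot and the scene stay as the last step left them, time stands still between calls to the robot, and variables do not carry over. Pictures are saved under pics/ and viewed, at most 10 in all, crops included, and the job is handed in when it is done.

Besides the shell and the picture viewer there is one more tool, called after "Call:" in YAML: its name, and indented under it one key for each argument. play_rows: Moves the arm, as the interface text tells. Its arguments: {"type":"object","properties":{"motion":{"type":"string"},"grip_force":{"type":"number"}},"required":["motion"]}

```bash
mkdir -p pics; ls
cat > h.py <<'E'
import numpy as np, cv2
from workcell import manip
from scipy.spatial.transform import Rotation as Rn
def ray(p,uv):
    R=np.array(p['R']);t=np.array(p['t'])
    d=R.T@np.array([(uv[0]-p['cx'])/p['fx'],(uv[1]-p['cy'])/p['fy'],1.]);return -R.T@t,d/np.linalg.norm(d)
def proj(p,X):
    c=np.array(p['R'])@np.array(X)+np.array(p['t']);return np.array([p['fx']*c[0]/c[2]+p['cx'],p['fy']*c[1]/c[2]+p['cy']])
def onz(p,uv,z):
    o,d=ray(p,uv);return o+d*(z-o[2])/d[2]
E
cat > a.py <<'E'
from h import *
s=manip.observe();print({k:np.round(v,4) for k,v in s.items()})
ims=[]
for n in ['scene','top']:
    p=manip.get_image(n);ims.append(p);cv2.imwrite(f'pics/{n}0.png',p['img'])
    print(n,p['fx'],np.round(-np.array(p['R']).T@p['t'],3))
    for l in ['plug','relay','head','head_hole0','head_hole1','head_hole2','tray','slim','round','box','box_gap','carton','drum','duct']:
        r=manip.landmark_of(p,l)[:4];f=manip.search_frame(p,l)[:3]
        print(l,[(np.round(x['centre'],1).tolist(),round(x['score'],2)) for x in r],[(np.round(x['rect']).tolist(),round(x['score'],2)) for x in f])
np.save('pics/p.npy',ims,allow_pickle=True)
cv2.imwrite('pics/both.png',cv2.resize(np.hstack([x['img'] for x in ims]),(800,300)))
E
python3 a.py
```

```text
pics
{'t': np.float64(0.0), 'qpos': array([-1.4122,  0.4119, -0.0127,  1.5971,  0.0056,  1.1343, -0.0822]), 'joint_velocities': array([-0.0006, -0.0002, -0.0005,  0.0011,  0.0011,  0.0007, -0.001 ]), 'effort': array([ 2.00000e-04, -6.00626e+01,  6.82600e-01, -2.99387e+01,
        1.40000e-02,  1.08000e-02, -0.00000e+00]), 'ee_pos': array([0.1405, 0.6085, 0.2045]), 'tcp_rot': array([ 1.131e-01,  9.936e-01, -8.000e-04, -0.000e+00]), 'contact_force': array([0.3841, 0.2082, 0.3271]), 'wrist_torque': array([0.0204, 0.0039, 0.0115]), 'grasp_force': np.float64(0.0), 'opening': np.float64(0.0857)}
scene 403.2177930522677 [1.098 0.388 0.819]
plug [([194.8, 242.2], 0.91), ([221.4, 287.8], 0.74), ([298.2, 160.0], 0.63), ([256.3, 192.2], 0.62)] [([194.0, 232.0, 219.0, 256.0], 0.91), ([213.0, 261.0, 234.0, 299.0], 0.8), ([251.0, 164.0, 269.0, 187.0], 0.72)]
relay [] [([370.0, 198.0, 390.0, 227.0], 0.56), ([214.0, 170.0, 290.0, 204.0], 0.21)]
head [([254.2, 197.7], 0.95)] [([210.0, 173.0, 300.0, 223.0], 0.86)]
head_hole0 [([241.1, 180.0], 0.9), ([256.6, 185.9], 0.81), ([275.4, 195.1], 0.61)] [([21
[... 2169 characters left out ...]
0, 191.0, 260.0], 0.89)]
slim [([168.1, 240.0], 0.68)] []
round [([158.7, 248.0], 0.42)] [([347.0, 226.0, 361.0, 237.0], 0.68), ([147.0, 241.0, 157.0, 255.0], 0.61), ([221.0, 244.0, 238.0, 256.0], 0.37)]
box [([351.8, 232.5], 0.7)] [([342.0, 209.0, 363.0, 251.0], 0.62), ([344.0, 237.0, 358.0, 248.0], 0.4)]
box_gap [([352.8, 217.8], 0.84)] [([339.0, 209.0, 364.0, 250.0], 0.65)]
carton [([349.3, 231.5], 0.56), ([350.5, 233.1], 0.47), ([257.4, 180.5], 0.23)] [([346.0, 226.0, 360.0, 236.0], 0.68)]
drum [([349.9, 242.5], 0.68)] []
duct [([255.9, 168.0], 0.72), ([241.6, 187.3], 0.34)] [([224.0, 159.0, 283.0, 177.0], 0.82), ([268.0, 173.0, 285.0, 196.0], 0.72), ([347.0, 224.0, 361.0, 236.0], 0.72)]
```

Run:
```python
import numpy as np,cv2
a,b=np.load('pics/p.npy',allow_pickle=True)
A=cv2.resize(a['img'][80:310,140:450],(800,594),interpolation=2);cv2.imwrite('pics/sc.png',A)
B=cv2.resize(b['img'][100:270,135:370],(800,579),interpolation=2);cv2.imwrite('pics/tc.png',B)
```

```text
(no output)
```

View pics/sc.png

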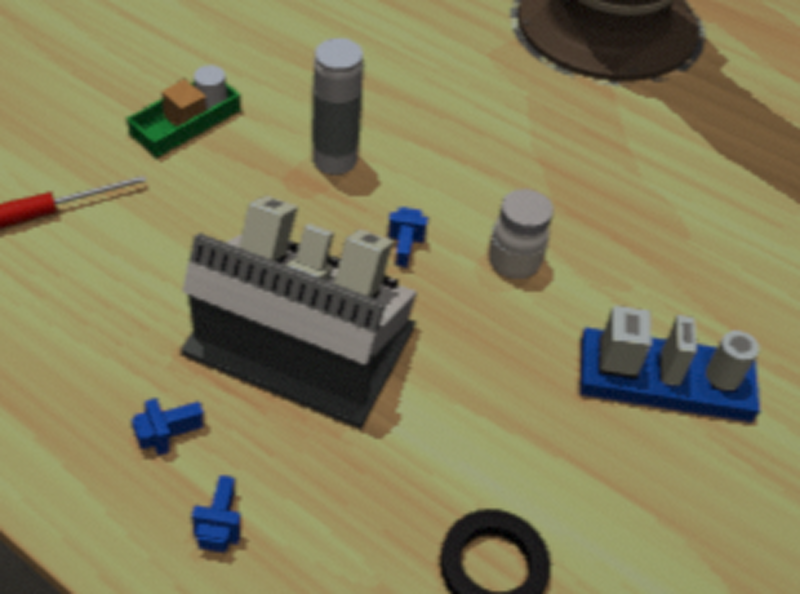

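View pics/tc.png

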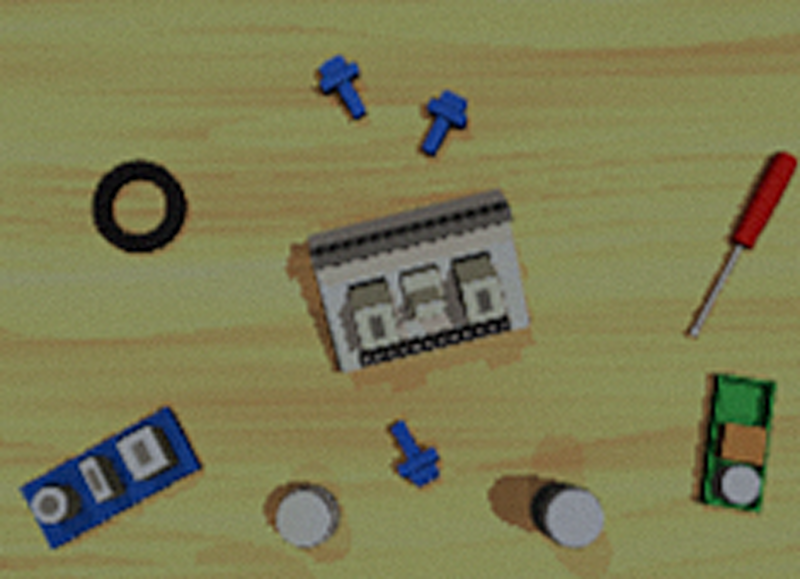

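The white plug is in the middle socket, at scene px (262,177) and top px (259,185). Its look-alikes are three blue plugs at scene (205,243), (224,278) and (298,171). The spare relay is the wide block at scene (383,212), top (177,232). In the same tray, the slim one is at (403,215) and the round one at (424,220). The two relays on the panel are already fitted and stay there.

```bash
cat >> h.py <<'E'
from scipy.optimize import least_squares
def headR(yaw): return Rn.from_euler('z',yaw)*Rn.from_euler('y',-31.5,degrees=True)
def fit(model,obs,x0,f=2.0):
    # obs: list of (picture, local point, pixel); model(p)->(R,t)
    def res(v):
        R,t=model(v); return np.concatenate([proj(p,R.apply(l)+t)-np.array(u) for p,l,u in obs])
    return least_squares(res,x0,loss='soft_l1',f_scale=f)
hm=lambda v:(headR(v[3]),v[:3])
fm=lambda v:(Rn.from_euler('z',v[2]),np.array([v[0],v[1],0]))
E
cat > b.py <<'E'
from h import *
a,b=np.load('pics/p.npy',allow_pickle=True)
H=[[0,-.048,.03],[0,0,.03],[0,.048,.03]]
o=[(a,H[0],(241.1,180)),(a,H[1],(256.6,185.9)),(a,H[2],(275.4,195.1)),(b,H[2],(243.1,185.3)),(b,H[1],(258.8,182.7)),(b,H[0],(274.9,178.9)),
 (a,[0,0,0],(254.2,197.7)),(b,[0,0,0],(258.4,181.2)),(a,[.059,0,.03],(247,192.4)),(b,[.059,0,.03],(255.9,168))]
r=fit(hm,o,[.6,0,.08,-.2]);print('head',np.round(r.x,4),np.round(r.fun,1)); np.save('head.npy',r.x)
print('mid mouth',headR(r.x[3]).apply(H[1])+r.x[:3])
# tray: relay(+y or -y end)
u=lambda p,z,c:print(np.round(onz(p,c,z),3))
for p,c,z in [(a,(397.5,226.5),0),(b,(169,242.3),0),(a,(398.4,226),.006),(b,(168.1,240),.006),(a,(420.3,227.9),.006),(b,(158.7,248),.006),(b,(181.5,230.1),.006),
 (a,(213.2,127.7),0),(b,(351.8,232.5),0),(a,(201.1,132.1),.004),(b,(352.8,217.8),.004),(a,(209.4,125.4),.004),(b,(350,232),.004),(a,(221.5,119.2),.004),(b,(349.9,242.5),.004)]: u(p,z,c)
# corners from top crop px (x/3.404+135,y/3.404+100)
k=800/235.
print('tray top corners');[u(b,.02,(x/k+135,y/k+100)) for x,y in [(168,407),(203,467),(55,549),(20,487)]]
print('box top corners');[u(b,.026,(x/k+135,y/k+100)) for x,y in [(711,374),(776,381),(763,512),(704,503)]]
print(manip.observe()['t'])
E
python3 b.py
```

```text
head [0.6367 0.0095 0.0569 0.1689] [-1.1 -0.9  0.8  0.8 -0.1 -0.6  0.5  1.2  0.1  0.9 -0.8  1.8 -0.   0.2
 -0.5 -1.4 -0.5  0.5 -0.1 -1.8]
mid mouth [0.62126179 0.00684579 0.08243569]
[0.45  0.309 0.   ]
[0.444 0.304 0.   ]
[0.452 0.311 0.006]
[0.451 0.306 0.006]
[0.424 0.354 0.006]
[0.426 0.336 0.006]
[0.483 0.262 0.006]
[ 0.473 -0.283  0.   ]
[ 0.465 -0.294  0.   ]
[ 0.513 -0.294  0.004]
[ 0.512 -0.299  0.004]
[ 0.476 -0.295  0.004]
[ 0.466 -0.287  0.004]
[ 0.432 -0.286  0.004]
[ 0.432 -0.286  0.004]
tray top corners
[0.516 0.25  0.02 ]
[0.459 0.217 0.02 ]
[0.385 0.356 0.02 ]
[0.444 0.39  0.02 ]
box top corners
[ 0.538 -0.266  0.026]
[ 0.53  -0.327  0.026]
[ 0.408 -0.308  0.026]
[ 0.417 -0.254  0.026]
2.9
```

```bash
cat >> h.py <<'E'
FL=Rn.from_matrix([[0,1,0],[1,0,0],[0,0,-1]])
def plan(P,Rt,n,show=True):
    s=manip.observe();R0=Rn.from_quat(s['tcp_rot']);p0=np.array(s['ee_pos'])
    w=(R0.inv()*Rt).as_rotvec()/n; S=sum(Rn.from_rotvec(w*k).as_matrix() for k in range(n))
    d=np.linalg.solve(S,R0.inv().apply(P-p0))
    path=[];R=R0;p=p0
    for k in range(n): p=p+R.apply(d);R=R*Rn.from_rotvec(w);path.append(p)
    print('t',round(s['t'],2),'row x',n,np.round(np.degrees(w),2),np.round(d,4),'|d|',round(np.linalg.norm(d),4),'rel tool',np.round(R0.inv().apply(P-p0),4),'open',round(s['opening'],4),'F',np.round(s['contact_force'],1))
    if n>6:print(np.round(path[::max(1,n//6)],3).tolist())
def headpose(v,off):  # TCP local offset in plate frame (x,y,z)
    R=headR(v[3]);return R.apply(off)+v[:3],R*FL
E
python3 - <<'E'
from h import *
plan(*headpose(np.load('head.npy'),[0,0,.17]),24)
E
```

```text
t 2.9 row x 24 [-1.16 -0.77  2.73] [-0.0318 -0.0066  0.0002] |d| 0.0325 rel tool [-0.5363 -0.5068  0.0036] open 0.0855 F [ 0.1  0.5 -0.2]
[[0.17, 0.595, 0.205], [0.281, 0.527, 0.207], [0.376, 0.439, 0.21], [0.453, 0.335, 0.214], [0.508, 0.217, 0.214], [0.541, 0.091, 0.21]]
```

Call:
play_rows:
  motion: "-1.16 -0.77 2.73 -0.0318 -0.0066 0.0002 0.2;-1.16 -0.77 2.73 -0.0318 -0.0066 0.0002 0.2;-1.16 -0.77 2.73 -0.0318 -0.0066 0.0002 0.2;-1.16 -0.77 2.73 -0.0318 -0.0066 0.0002 0.2;-1.16 -0.77 2.73 -0.0318 -0.0066 0.0002 0.2;-1.16 -0.77 2.73 -0.0318 -0.0066 0.0002 0.2;-1.16 -0.77 2.73 -0.0318 -0.0066 0.0002 0.2;-1.16 -0.77 2.73 -0.0318 -0.0066 0.0002 0.2;-1.16 -0.77 2.73 -0.0318 -0.0066 0.0002 0.2;-1.16 -0.77 2.73 -0.0318 -0.0066 0.0002 0.2;-1.16 -0.77 2.73 -0.0318 -0.0066 0.0002 0.2;-1.16 -0.77 2.73 -0.0318 -0.0066 0.0002 0.2"

```text
t: 3.9
ee_pos: [0.4366, 0.3615, 0.2135]
tcp_rot: [0.388, 0.91, 0.11, 0.093]
contact_force: [0.2, 1.3, 0.4]
opening: 0.0511
grasp_force: 0.0
```

Call:
play_rows:
  motion: "-1.16 -0.77 2.73 -0.0318 -0.0066 0.0002 0.2;-1.16 -0.77 2.73 -0.0318 -0.0066 0.0002 0.2;-1.16 -0.77 2.73 -0.0318 -0.0066 0.0002 0.2;-1.16 -0.77 2.73 -0.0318 -0.0066 0.0002 0.2;-1.16 -0.77 2.73 -0.0318 -0.0066 0.0002 0.2;-1.16 -0.77 2.73 -0.0318 -0.0066 0.0002 0.2;-1.16 -0.77 2.73 -0.0318 -0.0066 0.0002 0.2;-1.16 -0.77 2.73 -0.0318 -0.0066 0.0002 0.2;-1.16 -0.77 2.73 -0.0318 -0.0066 0.0002 0.2;-1.16 -0.77 2.73 -0.0318 -0.0066 0.0002 0.2;-1.16 -0.77 2.73 -0.0318 -0.0066 0.0002 0.2;-1.16 -0.77 2.73 -0.0318 -0.0066 0.0002 0.2;0 0 0 0 0 0 0.2"

```text
invalid input
```

Call:
play_rows:
  motion: "-1.16 -0.77 2.73 -0.0318 -0.0066 0.0002 0.2;-1.16 -0.77 2.73 -0.0318 -0.0066 0.0002 0.2;-1.16 -0.77 2.73 -0.0318 -0.0066 0.0002 0.2;-1.16 -0.77 2.73 -0.0318 -0.0066 0.0002 0.2;-1.16 -0.77 2.73 -0.0318 -0.0066 0.0002 0.2;-1.16 -0.77 2.73 -0.0318 -0.0066 0.0002 0.2;-1.16 -0.77 2.73 -0.0318 -0.0066 0.0002 0.2;-1.16 -0.77 2.73 -0.0318 -0.0066 0.0002 0.2;-1.16 -0.77 2.73 -0.0318 -0.0066 0.0002 0.2;-1.16 -0.77 2.73 -0.0318 -0.0066 0.0002 0.2;-1.16 -0.77 2.73 -0.0318 -0.0066 0.0002 0.2;-1.16 -0.77 2.73 -0.0318 -0.0066 0.0002 0.2"

```text
t: 4.9
ee_pos: [0.5496, -0.006, 0.2026]
tcp_rot: [0.621, 0.734, 0.209, 0.176]
contact_force: [1.2, 1.4, -0.5]
opening: 0.051
grasp_force: 0.0
```

Call:
play_rows:
  motion: "0 0 0 0 0 0 0.2;0 0 0 0 0 0 0.2"

```text
t: 5.07
ee_pos: [0.5489, -0.0058, 0.202]
tcp_rot: [0.622, 0.734, 0.208, 0.175]
contact_force: [-0.8, 1.1, -0.8]
opening: 0.0517
grasp_force: 0.0
```

```bash
cat > c.py <<'E'
from h import *
import sys
p=manip.get_image('wrist');cv2.imwrite('pics/w1.png',p['img']);np.save('pics/w1.npy',p,allow_pickle=True)
v=np.load('head.npy');plan(*headpose(v,[0,0,.17]),1)
for l in ['plug','head_hole1','fitted_a','duct']:
    print(l,[(np.round(x['centre'],1).tolist(),round(x['score'],2)) for x in manip.landmark_of(p,l)[:4]])
R,t=hm(v)
im=p['img'].copy()
def box(x,y,z0,z1,hx,hy,c):
    for z in (z0,z1):
        q=np.int32([proj(p,R.apply([x+a*hx,y+b*hy,z])+t) for a,b in [(1,1),(1,-1),(-1,-1),(-1,1)]]);cv2.polylines(im,[q],True,c,1)
for y in(-.048,.048):box(0,y,.03,.085,.02,.017,(0,0,255))
box(0,0,.03,.042,.02,.017,(0,255,0));box(0,0,.042,.078,.007,.013,(255,255,0));box(0,0,.03,.03,.065,.09,(255,0,255));box(.059,0,.03,.055,.006,.09,(255,0,0))
cv2.imwrite('pics/w1o.png',cv2.resize(im,(768,576)))
for n,X in [('mid',[0,0,.03]),('h0',[0,-.048,.03])]:print(n,proj(p,R.apply(X)+t))
E
python3 c.py
```

```text
t 5.12 row x 1 [ 0.06 -0.05 -0.04] [-0.0011 -0.0004  0.0002] |d| 0.0012 rel tool [-0.0011 -0.0004  0.0002] open 0.0513 F [-0.1 -0.  -0.1]
plug [([65.0, 158.4], 0.95), ([252.5, 173.5], 0.89), ([328.0, 193.7], 0.79), ([360.6, 120.4], 0.71)]
head_hole1 []
fitted_a [([256.2, 209.4], 0.73), ([251.1, 129.5], 0.72)]
duct [([258.5, 208.1], 0.73), ([304.6, 171.2], 0.69), ([122.8, 380.4], 0.34)]
mid [253.24827564 174.91899086]
h0 [253.37804705 214.93389124]
```

View pics/w1o.png

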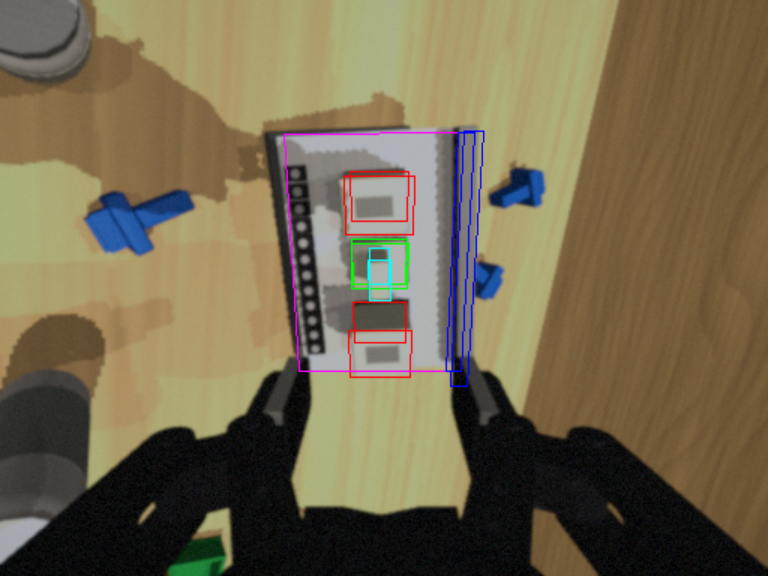

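The overlay matches the panel closely, with only a small yaw residual. I'll check the close crop to confirm the choice of plug and refine the pose.

```bash
python3 -c "
import cv2;i=cv2.imread('pics/w1.png')[80:260,170:340]
cv2.imwrite('pics/w1c.png',cv2.resize(i,(566,600),interpolation=2))"
```

```text
(no output)
```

View pics/w1c.png

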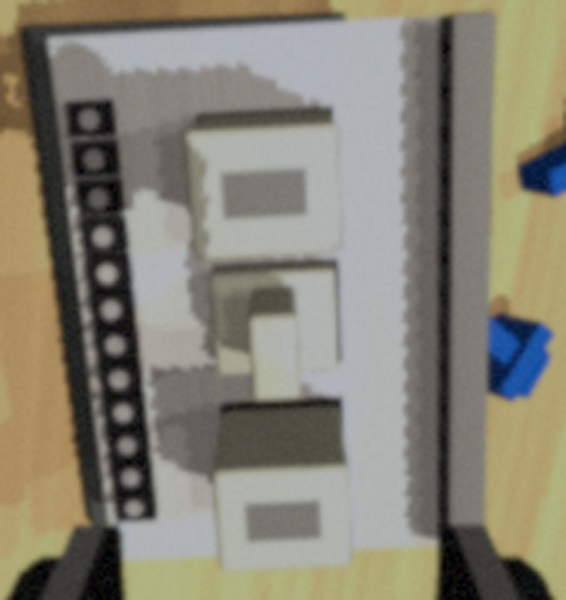

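```bash
cat > d.py <<'E'
from h import *
p=np.load('pics/w1.npy',allow_pickle=True).item()
L=[([-.02,.065,.085],(190,127)),([.02,.065,.085],(332,123)),([.02,.031,.085],(340,252)),([-.02,.031,.085],(196,262)),
([-.02,-.031,.085],(216,470)),([.02,-.031,.085],(348,464)),([.02,-.065,.085],(351,566)),([-.02,-.065,.085],(220,570)),
([-.02,.017,.042],(213,268)),([.02,.017,.042],(336,264)),([-.007,.013,.078],(251,316)),([.007,.013,.078],(297,312)),([-.007,-.013,.078],(256,400)),([.007,-.013,.078],(300,400)),
([-.065,.09,.03],(48,38)),([-.065,-.09,.03],(122,558))]
o=[(p,l,(u/3.3333+170-.35,w/3.3333+80-.35)) for l,(u,w) in L]
v0=np.load('head.npy')
r=fit(hm,o,v0,1.);print(np.round(v0,4),np.round(r.x,4));print(np.round(r.fun.reshape(-1,2),1).tolist())
a,b=np.load('pics/p.npy',allow_pickle=True)
H=[[0,-.048,.03],[0,0,.03],[0,.048,.03]]
o2=[(a,H[0],(241.1,180)),(a,H[1],(256.6,185.9)),(a,H[2],(275.4,195.1)),(b,H[2],(243.1,185.3)),(b,H[1],(258.8,182.7)),(b,H[0],(274.9,178.9))]
r=fit(hm,o+o2,v0,1.);print(np.round(r.x,4));print(np.round(r.fun.reshape(-1,2),1).tolist())
np.save('head.npy',r.x)
print('mouth',headR(r.x[3]).apply([0,0,.03])+r.x[:3])
plan(*headpose(r.x,[0,0,.10]),3)
plan(*headpose(r.x,[0,0,.052]),1)
E
python3 d.py
```

```text
[0.6367 0.0095 0.0569 0.1689] [0.6364 0.0118 0.0551 0.2271]
[[-1.5, 1.2], [2.3, -0.1], [1.1, 0.2], [-0.1, -0.5], [-0.9, -0.4], [0.6, -0.6], [0.6, -0.6], [0.5, 0.1], [-0.8, 1.8], [0.1, 1.1], [-0.7, -0.3], [0.3, 0.1], [-0.5, 0.1], [0.6, -0.6], [-0.2, 0.1], [-2.7, -0.3]]
[0.6367 0.0116 0.0548 0.2244]
[[-1.2, 1.3], [2.5, 0.1], [1.2, 0.3], [0.1, -0.5], [-0.9, -0.4], [0.5, -0.5], [0.5, -0.5], [0.4, 0.0], [-0.7, 1.9], [0.1, 1.2], [-0.6, -0.3], [0.4, 0.2], [-0.5, 0.2], [0.6, -0.5], [0.2, 0.2], [-2.8, -0.3], [-1.2, 0.7], [1.2, 1.6], [0.8, -0.6], [0.4, 2.1], [-0.3, 1.0], [-1.5, 1.1]]
mouth [0.62137741 0.00808879 0.08040986]
t 5.32 row x 3 [ 0.02  0.52 -0.86] [-0.0013 -0.0006  0.0239] |d| 0.024 rel tool [-0.0034 -0.0018  0.0719] open 0.0515 F [0.1 0.3 0.4]
t 5.32 row x 1 [ 0.07  1.55 -2.58] [-0.0021 -0.0018  0.1199] |d| 0.1199 rel tool [-0.0021 -0.0018  0.1199] open 0.0515 F [0.1 0.3 0.4]
```

White plug confirmed in the middle socket: fin at crop (275,355), and both neighbours are fitted relays. Now I'll descend and check before closing.

Call:
play_rows:
  motion: "0.02 0.52 -0.86 -0.0012 -0.0006 0.024 0.2;0.02 0.52 -0.86 -0.0012 -0.0006 0.024 0.2;0.02 0.52 -0.86 -0.0012 -0.0006 0.024 0.2;0 0 0 0 0 0 0.2;0 0 0 0 0 0 0.2"
  grip_force: 70

```text
t: 5.73
ee_pos: [0.5702, 0.0009, 0.1621]
tcp_rot: [0.608, 0.747, 0.21, 0.168]
contact_force: [-0.3, 0.8, 0.4]
opening: 0.0511
grasp_force: 0.0
```

Run:
```python
from h import *
plan(*headpose(np.load('head.npy'),[0,0,.052]),1)
```

```text
t 5.73 row x 1 [-0.31  0.28 -1.02] [-0.004   0.0017  0.0746] |d| 0.0747 rel tool [-0.004   0.0017  0.0746] open 0.0511 F [-0.3  0.8  0.4]
```

Call:
play_rows:
  motion: "-0.1 0.1 -0.3 -0.001 0.0004 0.0125 0.2;-0.1 0.1 -0.3 -0.001 0.0004 0.0125 0.2;-0.1 0.1 -0.3 -0.001 0.0004 0.0125 0.2;0 0 -0.1 -0.001 0.0005 0.0125 0.2;0 0 0 0 0 0.0125 0.2;0 0 0 0 0 0.0121 0.2;0 0 0 0 0 0 0.2"

```text
t: 6.32
ee_pos: [0.611, 0.007, 0.1005]
tcp_rot: [0.6, 0.753, 0.214, 0.168]
contact_force: [0.2, -0.2, -1.0]
opening: 0.0511
grasp_force: 0.0
```

Run:
```python
from h import *
plan(*headpose(np.load('head.npy'),[0,0,.052]),1)
```

```text
t 6.32 row x 1 [ 0.03 -0.23  0.01] [-0.0013 -0.0016  0.0005] |d| 0.0021 rel tool [-0.0013 -0.0016  0.0005] open 0.0511 F [ 0.2 -0.2 -1. ]
```

Close on the fin.

Call:
play_rows:
  motion: "0 0 0 -0.0013 -0.0016 0.0005 0.2;0 0 0 0 0 0 -0.5;0 0 0 0 0 0 -1;0 0 0 0 0 0 -1;0 0 0 0 0 0 -1;0 0 0 0 0 0 -1;0 0 0 0 0 0 -1"

```text
t: 6.9
ee_pos: [0.6094, 0.0038, 0.1005]
tcp_rot: [0.6, 0.753, 0.213, 0.169]
contact_force: [0.7, -1.0, 0.8]
opening: -0.0001
grasp_force: 0.1
```

Run:
```python
from h import *
s=manip.observe();print(s['grasp_force'],np.round(s['wrist_torque'],2),np.array(s['ee_pos']))
plan(*headpose(np.load('head.npy'),[0,0,.052]),1)
np.save('grasp.npy',np.r_[s['ee_pos'],s['tcp_rot']])
```

```text
0.13533638964872807 [-0.12  0.57 -0.  ] [0.6094154  0.00379199 0.10046374]
t 6.9 row x 1 [ 0.02 -0.06 -0.  ] [0.0015 0.0003 0.0017] |d| 0.0023 rel tool [0.0015 0.0003 0.0017] open -0.0001 F [ 0.7 -1.   0.8]
```

Run:
```python
from h import *
a=manip.get_image('scene');b=manip.get_image('top');w=manip.get_image('wrist')
np.save('pics/q.npy',[a,b,w],allow_pickle=True)
A=cv2.resize(a['img'][90:240,190:330],(400,429));W=cv2.resize(w['img'],(400,300))
B=cv2.resize(b['img'][140:220,210:310],(400,300))
cv2.imwrite('pics/q.png',np.hstack([np.vstack([A,np.zeros((171,400,3),np.uint8)]),np.vstack([B,W])]))
s=manip.observe();print(proj(b,s['ee_pos']),proj(a,s['ee_pos']),proj(w,s['ee_pos']))
```

```text
[259.69798989 186.25987334] [259.48411576 178.62100328] [253.14446564 228.18548885]
```

View pics/q.png

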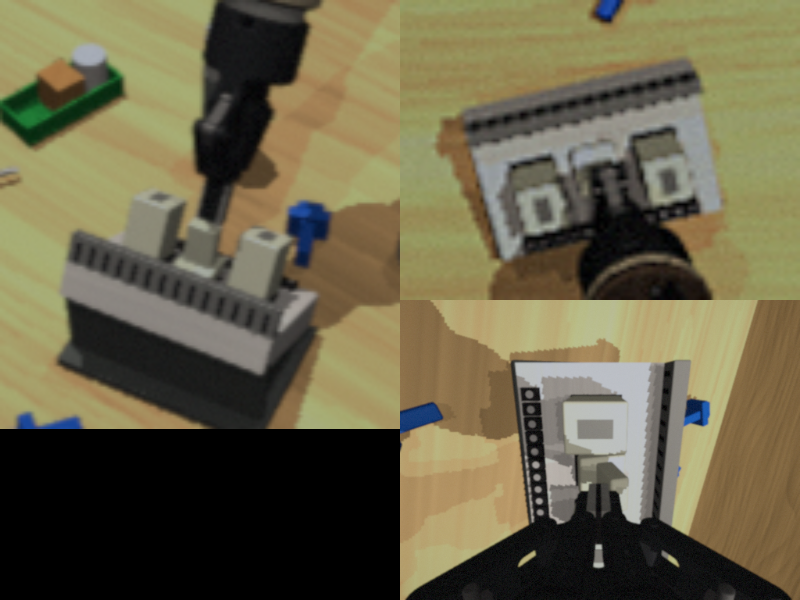

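The fingers shut empty. I'll overlay the fitted model on all three views to see why.

```bash
cat > e.py <<'E'
from h import *
a,b,w=np.load('pics/q.npy',allow_pickle=True);v=np.load('head.npy')
def draw(p,v,crop,size):
    x0,y0,x1,y1=crop;k=np.array([size[0]/(x1-x0),size[1]/(y1-y0)]);im=cv2.resize(p['img'][y0:y1,x0:x1],size,interpolation=2);R,t=hm(v)
    P=lambda X:(proj(p,X)+.5-[x0,y0])*k
    def box(x,y,z0,z1,hx,hy,c):
        for z in (z0,z1): cv2.polylines(im,[np.int32([P(R.apply([x+i*hx,y+j*hy,z])+t) for i,j in [(1,1),(1,-1),(-1,-1),(-1,1)]])],True,c,1)
    for y in(-.048,.048):box(0,y,.03,.085,.02,.017,(0,0,255))
    box(0,0,.03,.042,.02,.017,(0,255,0));box(0,0,.042,.078,.007,.013,(255,255,0));box(0,0,.03,.03,.065,.09,(255,0,255));box(.059,0,.03,.055,.006,.09,(255,0,0))
    cv2.circle(im,tuple(np.int32(P(manip.observe()['ee_pos']))),3,(0,255,255),-1)
    return im
if __name__=='__main__':
    cv2.imwrite('pics/e.png',np.hstack([draw(a,v,(200,140,310,250),(400,400)),np.vstack([draw(b,v,(210,140,310,220),(400,300)),draw(w,v,(120,60,360,240),(400,300))])[:600]][:1]+[draw(b,v,(215,145,305,220),(400,400))]))
    cv2.imwrite('pics/e2.png',draw(w,v,(130,60,360,240),(766,600)))
E
python3 e.py
```

```text
(no output)
```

View pics/e.png

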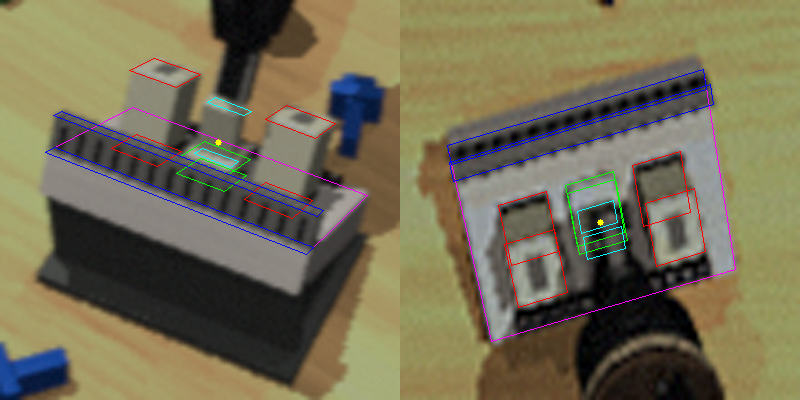

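View pics/e2.png

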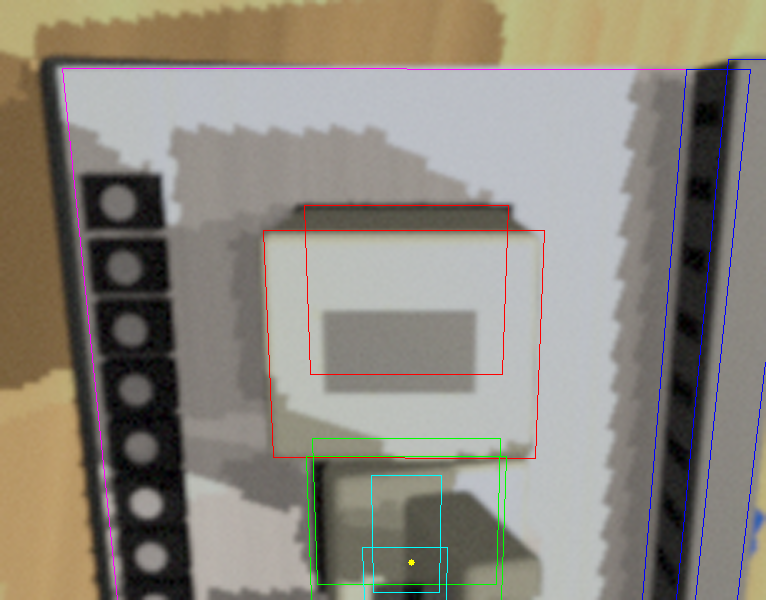

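Run:
```python
from h import *
p=np.load('pics/w1.npy',allow_pickle=True).item();v=np.load('head.npy')
R=Rn.from_quat([0.622,0.734,0.208,0.175]);t=np.array([0.5489,-.0058,.202])
C=-np.array(p['R']).T@p['t'];print('fx',p['fx'],'cam in tool',np.round(R.inv().apply(C-t),4),'axes in tool',np.round(R.inv().apply(np.array(p['R'])),2).tolist())
for x in(.011,0,-.011):
  for z in (0,-.006,-.013,-.02):print(x,z,np.round([proj(p,R.apply([x,y,z])+t) for y in(.0255,-.0255)],1).tolist())
w=np.load('pics/q.npy',allow_pickle=True)[2];s=manip.observe();R=Rn.from_quat(s['tcp_rot']);t=np.array(s['ee_pos'])
for x in(.011,-.011):
  for z in (0,-.01,-.02):print('now',x,z,np.round(proj(w,R.apply([x,0,z])+t),1))
g=lambda l:np.round(proj(w,headR(v[3]).apply(l)+v[:3]),1)
print('fin top',g([0,.013,.078]),g([0,-.013,.078]))
i=np.vstack([cv2.resize(w['img'][190:300,170:340],(800,518),interpolation=2)]);cv2.imwrite('pics/f.png',i)
```

```text
fx 286.8536229244189 cam in tool [ 0.0785  0.0005 -0.1703] axes in tool [[0.0, 1.0, 0.0], [-0.95, 0.0, -0.31], [-0.31, 0.0, 0.95]]
0.011 0 [[292.9, 212.5], [212.9, 212.4]]
0.011 -0.006 [[294.1, 216.1], [211.5, 216.0]]
0.011 -0.013 [[295.7, 220.6], [209.9, 220.5]]
0.011 -0.02 [[297.4, 225.5], [208.1, 225.4]]
0 0 [[292.1, 228.3], [213.6, 228.2]]
0 -0.006 [[293.4, 232.3], [212.3, 232.2]]
0 -0.013 [[294.9, 237.4], [210.7, 237.3]]
0 -0.02 [[296.5, 242.8], [209.0, 242.7]]
-0.011 0 [[291.4, 243.6], [214.3, 243.5]]
-0.011 -0.006 [[292.6, 248.0], [213.0, 247.9]]
-0.011 -0.013 [[294.1, 253.5], [211.5, 253.4]]
-0.011 -0.02 [[295.7, 259.4], [209.9, 259.3]]
now 0.011 0 [253.1 212.4]
now 0.011 -0.01 [253.1 218.5]
now 0.011 -0.02 [253.1 225.3]
now -0.011 0 [253.1 243.4]
now -0.011 -0.01 [253.1 250.9]
now -0.011 -0.02 [253.1 259.3]
fin top [251.1 223.8] [251.2 265.1]
```

View pics/f.png

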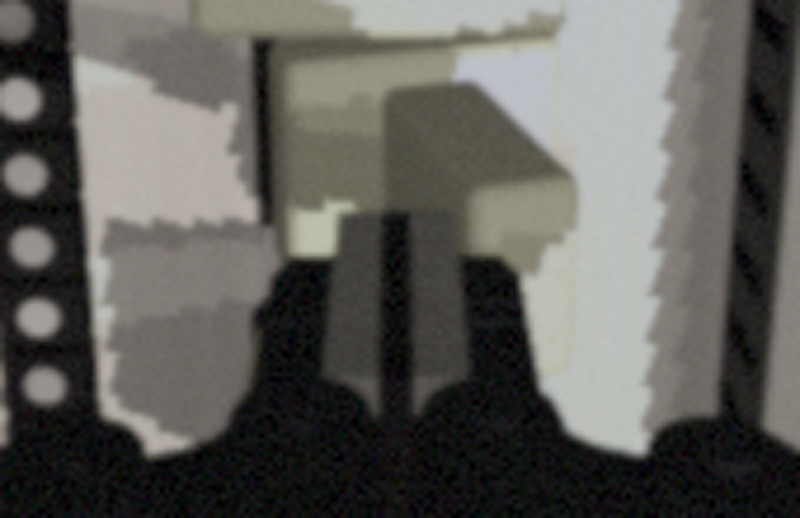

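The plug's fin has been tipped about 20° up-slope. The fingertips appear higher than I assumed, so they slid off the fin's top. I'll back off, reopen, and compare from the reference pose.

Call:
play_rows:
  motion: "0 0 0 0 0 -0.01 -1;0 0 0 0 0 -0.02 -1;0 0 0 0 0 -0.02 -1;0 0 0 0 0 -0.02 0.2;0 0 0 0 0 -0.02 0.2;0 0 0 0 0 -0.02 0.2;0 0 0 0 0 0 0.2;0 0 0 0 0 0 0.2"

```text
t: 7.72
ee_pos: [0.5552, -0.0078, 0.1952]
tcp_rot: [0.599, 0.753, 0.214, 0.169]
contact_force: [0.6, -0.0, -0.2]
opening: 0.0515
grasp_force: 0.0
```

```bash
cat > g.py <<'E'
from h import *
s=manip.observe();v=np.load('head.npy');w=manip.get_image('wrist');np.save('pics/w2.npy',w,allow_pickle=True)
plan(*headpose(v,[0,0,.17]),1)
P=lambda l:np.round(proj(w,headR(v[3]).apply(l)+v[:3]),1)
print('exp plug origin',P([0,0,.016]),'fin top corners',P([-.007,.013,.078]),P([.007,-.013,.078]),'cap',P([-.02,.017,.042]),P([.02,-.017,.042]))
for l in ['plug']:
    print([(np.round(x['centre'],1).tolist(),round(x['score'],2)) for x in manip.landmark_of(w,l)[:4]],[(np.round(x['rect']).tolist(),round(x['score'],2)) for x in manip.search_frame(w,l)[:4]])
from e import draw
a=manip.get_image('scene');np.save('pics/s2.npy',a,allow_pickle=True)
cv2.imwrite('pics/g.png',np.hstack([cv2.resize(w['img'][90:270,170:340],(440,466),interpolation=2),draw(a,v,(215,140,295,245),(355,466))]))
E
python3 g.py
```

```text
t 7.77 row x 1 [ 0.12 -0.15  0.07] [ 0.0007 -0.0012 -0.0072] |d| 0.0074 rel tool [ 0.0007 -0.0012 -0.0072] open 0.0516 F [ 0.4  0.5 -0.2]
exp plug origin [251.1 173.4] fin top corners [243.1 175.6] [258.1 202.3] cap [231.6 163.3] [269.7 194.7]
[([249.3, 175.9], 0.94), ([360.0, 130.4], 0.68), ([57.0, 145.8], 0.59)] [([317.0, 184.0, 335.0, 208.0], 0.77), ([49.0, 117.0, 126.0, 161.0], 0.64), ([326.0, 121.0, 363.0, 149.0], 0.62), ([230.0, 163.0, 272.0, 204.0], 0.55)]
```

View pics/g.png

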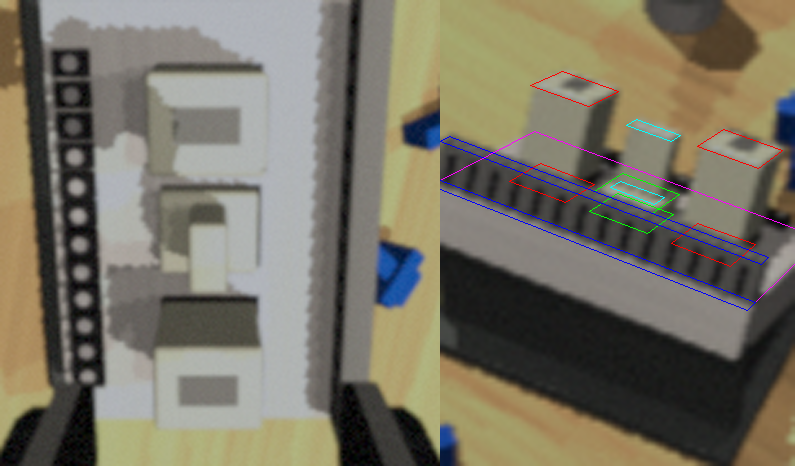

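The plug has dropped back fully into its socket and sits exactly where the model puts it. The fingertips look about 25 mm short of the TCP, so I'll go deeper; TCP at 36 mm in the plate frame still clears the plate.

Call:
play_rows:
  motion: "0.1 -0.1 0.1 0.0007 -0.0012 0.0125 0.2;0 0 0 0 0 0.0125 0.2;0 0 0 0 0 0.0125 0.2;0 0 0 0 0 0.0125 0.2;0 0 0 0 0 0.0125 0.2;0 0 0 0 0 0.0125 0.2;0 0 0 0 0 0.0125 0.2;0 0 0 0 0 0.0125 0.2;0 0 0 0 0 0.0125 0.2;0 0 0 0 0 0.0125 0.2;0 0 0 0 0 0 0.2"

```text
t: 8.83
ee_pos: [0.6188, 0.0046, 0.0889]
tcp_rot: [0.602, 0.753, 0.209, 0.164]
contact_force: [1.4, -0.2, 0.7]
opening: 0.0512
grasp_force: 0.0
```

Run:
```python
from h import *
plan(*headpose(np.load('head.npy'),[0,0,.036]),1)
```

```text
t 8.83 row x 1 [-0.68 -0.12 -0.24] [ 0.0028 -0.0016  0.003 ] |d| 0.0044 rel tool [ 0.0028 -0.0016  0.003 ] open 0.0512 F [ 1.4 -0.2  0.7]
```

Call:
play_rows:
  motion: "-0.6 -0.1 -0.2 0.0028 -0.0014 0.003 0.1;0 0 0 0 0 0 -0.3;0 0 0 0 0 0 -0.6;0 0 0 0 0 0 -0.8;0 0 0 0 0 0 -1;0 0 0 0 0 0 -1;0 0 0 0 0 0 -1;0 0 0 0 0 0 -1"

```text
t: 9.5
ee_pos: [0.6187, 0.0076, 0.0923]
tcp_rot: [0.6, 0.754, 0.21, 0.166]
contact_force: [-3.4, -0.5, 0.8]
opening: 0.0119
grasp_force: 68.5
```

Run:
```python
from h import *
s=manip.observe();print(s['grasp_force'],np.round(s['wrist_torque'],2))
plan(*headpose(np.load('head.npy'),[0,0,.036]),1)
np.save('grasp.npy',np.r_[s['ee_pos'],s['tcp_rot']])
```

```text
68.50042076781392 [-0.21  1.25  0.03]
t 9.5 row x 1 [-0.43 -0.21  0.11] [-0.0001 -0.0039  0.0056] |d| 0.0068 rel tool [-0.0001 -0.0039  0.0056] open 0.0119 F [-3.4 -0.5  0.8]
```

Gripped the fin (68 N, opening 12 mm). Pulling straight out.

Call:
play_rows:
  motion: "0 0 0 0 0 -0.006 -1;0 0 0 0 0 -0.01 -1;0 0 0 0 0 -0.012 -1;0 0 0 0 0 -0.015 -1;0 0 0 0 0 -0.02 -1;0 0 0 0 0 -0.02 -1;0 0 0 0 0 -0.02 -1;0 0 0 0 0 -0.02 -1;0 0 0 0 0 0 -1"

```text
t: 10.25
ee_pos: [0.558, -0.0077, 0.2013]
tcp_rot: [0.599, 0.753, 0.212, 0.168]
contact_force: [-0.2, 0.3, -0.1]
opening: 0.0119
grasp_force: 67.9
```

```bash
cat > k.py <<'E'
from h import *
s=manip.observe();print(s['grasp_force'],s['opening'],np.round(s['wrist_torque'],2))
# box pose
b=np.load('pics/p.npy',allow_pickle=True)[1];a=np.load('pics/p.npy',allow_pickle=True)[0]
k=800/235.;c=lambda x,y:(x/k+135-.35,y/k+100-.35)
k2=800/310.;c2=lambda x,y:(x/k2+140-.3,y/k2+80-.3)
o=[(b,[-.027,.062,.026],c(776,381)),(b,[.027,.062,.026],c(711,374)),(b,[.027,-.062,.026],c(704,503)),(b,[-.027,-.062,.026],c(763,512)),
(a,[.027,.062,.026],c2(158,141)),(a,[-.027,.062,.026],c2(128,119)),(a,[.027,-.062,.026],c2(240,93)),
(b,[0,.038,.004],(352.8,217.8)),(a,[0,.038,.004],(201.1,132.1)),(b,[0,0,0],(351.8,232.5)),(a,[0,0,0],(213.2,127.7))]
r=fit(fm,o,[.47,-.29,-1.69+np.pi]);print('box',np.round(r.x,4),np.round(r.fun.reshape(-1,2),1).tolist())
r=fit(fm,o,[.47,-.29,-1.69]);print('box',np.round(r.x,4),np.round(r.fun.reshape(-1,2),1).tolist());np.save('box.npy',r.x)
R=Rn.from_euler('z',r.x[2]);gap=R.apply([0,.038,0])+[r.x[0],r.x[1],.004];print('gap',gap)
E
python3 k.py
```

```text
67.93776989914477 0.011871848664733597 [-0.1   0.58 -0.05]
box [ 0.4763 -0.2779  4.0508] [[-9.8, -3.2], [23.1, 9.0], [2.8, 2.3], [-28.3, -10.6], [-10.2, -14.9], [3.8, 5.9], [-0.7, -2.4], [0.9, 1.8], [-0.2, -2.2], [-5.2, -3.5], [0.5, 1.3]]
box [ 0.4763 -0.2779 -2.2323] [[-9.8, -3.2], [23.1, 9.0], [2.8, 2.3], [-28.3, -10.6], [-10.2, -14.9], [3.8, 5.9], [-0.7, -2.4], [0.9, 1.8], [-0.2, -2.2], [-5.2, -3.5], [0.5, 1.3]]
gap [ 0.50628994 -0.3012794   0.004     ]
```

```bash
sed -i 's/\[-.027,.062,.026\],c(/[Q,.062,.026],c(/;s/\[.027,.062,.026\],c(/[-.027,.062,.026],c(/;s/\[Q,/[.027,/;s/\[.027,-.062,.026\],c(704/[M,-.062,.026],c(704/;s/\[-.027,-.062,.026\],c(763/[.027,-.062,.026],c(763/;s/\[M,/[-.027,/;s/(a,\[.027,.062,.026\]/(a,[Q,.062,.026]/;s/(a,\[-.027,.062/(a,[.027,.062/;s/\[Q,/[-.027,/;s/(a,\[.027,-.062/(a,[-.027,-.062/' k.py
cat >> k.py <<'E'
RT=R*FL  # tool y = box x, tool x = box y
plan(gap+[0,0,.14],RT,24); plan(gap+[0,0,.14],R*Rn.from_euler('z',np.pi)*FL,24)
print(np.round(RT.as_quat(),3))
E
python3 k.py
```

```text
67.93776989914477 0.011871848664733597 [-0.1   0.58 -0.05]
box [ 0.4731 -0.2883 -1.7047] [[-0.7, 0.1], [1.7, 0.2], [0.3, 1.0], [-0.1, 0.3], [-0.7, 0.4], [-0.6, -0.4], [0.3, -0.5], [-1.6, 0.5], [0.6, -0.3], [-1.9, -2.6], [-1.4, -0.8]]
box [ 0.4731 -0.2883 -1.7047] [[-0.7, 0.1], [1.7, 0.2], [0.3, 1.0], [-0.1, 0.3], [-0.7, 0.4], [-0.6, -0.4], [0.3, -0.5], [-1.6, 0.5], [0.6, -0.3], [-1.9, -2.6], [-1.4, -0.8]]
gap [ 0.51071293 -0.29339995  0.004     ]
t 10.25 row x 24 [ 0.87 -1.26  4.48] [-0.0125  0.0066  0.0032] |d| 0.0146 rel tool [-0.2678 -0.1239 -0.009 ] open 0.0119 F [-0.2  0.3 -0.1]
[[0.568, -0.018, 0.202], [0.599, -0.067, 0.201], [0.613, -0.123, 0.194], [0.608, -0.18, 0.183], [0.586, -0.231, 0.169], [0.547, -0.272, 0.154]]
t 10.25 row x 24 [ 1.15  0.79 -2.81] [-0.007  -0.0111 -0.0003] |d| 0.0131 rel tool [-0.2678 -0.1239 -0.009 ] open 0.0119 F [-0.2  0.3 -0.1]
[[0.55, -0.017, 0.196], [0.523, -0.057, 0.177], [0.503, -0.103, 0.162], [0.492, -0.153, 0.152], [0.49, -0.205, 0.146], [0.498, -0.256, 0.144]]
[ 0.998 -0.067  0.     0.   ]
```

```bash
sed -i '/^plan/d;/^RT=/d;/^print(np.round(RT/d' k.py
cat > m.py <<'E'
from h import *
import sys
v=np.load('box.npy');R=Rn.from_euler('z',v[2]);gap=R.apply([0,.038,0])+[v[0],v[1],.004]
off=np.array(eval(sys.argv[1])) if len(sys.argv)>1 else np.array([0,0,.16]); n=int(sys.argv[2]) if len(sys.argv)>2 else 24
plan(gap+R.apply(off),R*Rn.from_euler('z',np.pi)*FL,n); print(np.round(manip.observe()['qpos'],2))
E
python3 m.py
```

```text
t 10.25 row x 24 [ 1.15  0.79 -2.81] [-0.007  -0.0108 -0.0011] |d| 0.013 rel tool [-0.2678 -0.1134 -0.0261] open 0.0119 F [-0.2  0.3 -0.1]
[[0.55, -0.017, 0.197], [0.522, -0.057, 0.181], [0.502, -0.104, 0.17], [0.491, -0.154, 0.163], [0.489, -0.206, 0.16], [0.498, -0.257, 0.161]]
[-0.45  0.03  0.48  2.26 -0.42  0.36  0.61]
```

Call:
play_rows:
  motion: "1.15 0.79 -2.81 -0.007 -0.0108 -0.0011 -1;1.15 0.79 -2.81 -0.007 -0.0108 -0.0011 -1;1.15 0.79 -2.81 -0.007 -0.0108 -0.0011 -1;1.15 0.79 -2.81 -0.007 -0.0108 -0.0011 -1;1.15 0.79 -2.81 -0.007 -0.0108 -0.0011 -1;1.15 0.79 -2.81 -0.007 -0.0108 -0.0011 -1;1.15 0.79 -2.81 -0.007 -0.0108 -0.0011 -1;1.15 0.79 -2.81 -0.007 -0.0108 -0.0011 -1;1.15 0.79 -2.81 -0.007 -0.0108 -0.0011 -1;1.15 0.79 -2.81 -0.007 -0.0108 -0.0011 -1;1.15 0.79 -2.81 -0.007 -0.0108 -0.0011 -1;1.15 0.79 -2.81 -0.007 -0.0108 -0.0011 -1"

```text
t: 11.25
ee_pos: [0.4925, -0.1402, 0.1607]
tcp_rot: [0.351, 0.926, 0.111, 0.086]
contact_force: [0.0, -0.3, -0.8]
opening: 0.0119
grasp_force: 67.9
```

```bash
python3 m.py [0,0,.16] 14
```

```text
t 11.25 row x 14 [ 0.97  0.65 -2.4 ] [-0.006  -0.0094 -0.0012] |d| 0.0112 rel tool [-0.1161 -0.0994 -0.0211] open 0.0119 F [ 0.  -0.3 -0.8]
[[0.491, -0.151, 0.16], [0.489, -0.174, 0.159], [0.489, -0.196, 0.158], [0.49, -0.218, 0.159], [0.494, -0.24, 0.16], [0.499, -0.262, 0.161], [0.506, -0.283, 0.163]]
[-0.16  0.19  0.57  2.11 -0.48  0.77  1.58]
```

Call:
play_rows:
  motion: "1.1 0.75 -2.8 -0.007 -0.011 -0.0014 -1;1.1 0.75 -2.8 -0.007 -0.011 -0.0014 -1;1.1 0.75 -2.8 -0.007 -0.011 -0.0014 -1;1.1 0.75 -2.8 -0.007 -0.011 -0.0014 -1;1.1 0.75 -2.8 -0.007 -0.011 -0.0014 -1;1.1 0.75 -2.8 -0.007 -0.011 -0.0014 -1;1.1 0.75 -2.8 -0.007 -0.011 -0.0014 -1;1.1 0.75 -2.8 -0.007 -0.011 -0.0014 -1;1.1 0.75 -2.8 -0.007 -0.011 -0.0014 -1;1.1 0.75 -2.8 -0.007 -0.011 -0.0014 -1;1.1 0.75 -2.8 -0.007 -0.011 -0.0014 -1;1.1 0.75 -2.8 -0.007 -0.011 -0.0014 -1"

```text
t: 12.25
ee_pos: [0.5093, -0.294, 0.1628]
tcp_rot: [0.067, 0.998, 0.003, 0.002]
contact_force: [0.6, -0.3, -0.2]
opening: 0.0123
grasp_force: 67.9
```

```bash
python3 m.py [0,0,.16] 1
```

```text
t 12.25 row x 1 [0.37 0.21 0.04] [-0.0013  0.0008 -0.0011] |d| 0.0019 rel tool [-0.0013  0.0008 -0.0011] open 0.0123 F [ 0.6 -0.3 -0.2]
[ 0.03  0.42  0.55  1.77 -0.26  1.02  2.12]
```

```bash
cat > n.py <<'E'
from h import *
from scipy.optimize import minimize
w=manip.get_image('wrist');np.save('pics/w3.npy',w,allow_pickle=True)
for l in ['box_gap','box','carton','drum','plug']:
    print(l,[(np.round(x['centre'],1).tolist(),round(x['score'],2)) for x in manip.landmark_of(w,l)[:2]],[(np.round(x['rect']).tolist(),round(x['score'],2)) for x in manip.search_frame(w,l)[:2]])
v=np.load('box.npy')
def mask(p):
    h=cv2.cvtColor(p['img'],cv2.COLOR_BGR2HSV);return ((h[...,0]>50)&(h[...,0]<80)&(h[...,1]>110)&(h[...,2]>25)).astype(np.uint8)
C=[[i*.027,j*.062,k] for i in(1,-1) for j in (1,-1) for k in(0,.026)]
def cost(x,p,m):
    R,t=fm(x);q=np.array([proj(p,R.apply(c)+t) for c in C],np.float32)
    hull=cv2.convexHull(q)[:,0]; z=np.zeros((384*2,512*2),np.uint8);
    cv2.fillConvexPoly(z,np.int32(np.round((hull+.5)*2*16)),255,lineType=cv2.LINE_AA,shift=4)
    z=cv2.resize(z,(512,384),interpolation=cv2.INTER_AREA)/255.
    return -(m*z).sum()
b=np.load('pics/p.npy',allow_pickle=True)[1]
for nm,p in (('top',b),('wrist',w)):
    m=mask(p);m=cv2.morphologyEx(m,cv2.MORPH_OPEN,np.ones((2,2)));
    ys,xs=np.nonzero(m);print(nm,'green',m.sum(),xs.min(),xs.max(),ys.min(),ys.max(),'inside0',-cost(v,p,m))
    S=np.array([[0,0,0],[.006,0,0],[0,.006,0],[0,0,.05]])
    r=minimize(cost,v,args=(p,m),method='Nelder-Mead',options=dict(initial_simplex=v+S,xatol=2e-4,fatol=.3));print(np.round(v,4),np.round(r.x,4),r.fun)
    R,t=fm(r.x);print('gap',np.round(R.apply([0,.038,.004])+t,4))
R,t=fm(v);print('proj gap',proj(w,R.apply([0,.038,.004])+t),'box',proj(w,t),'carton',proj(w,t+[0,0,.004]),'drum',proj(w,R.apply([0,-.038,.004])+t))
# white plug pixels
h=cv2.cvtColor(w['img'],cv2.COLOR_BGR2HSV);mm=((h[...,1]<70)&(h[...,2]>100)).astype(np.uint8)
n,l,st,ce=cv2.connectedComponentsWithStats(mm);print([st[i].tolist() for i in range(1,n) if st[i][4]>60])
s=manip.observe();RT=Rn.from_quat(s['tcp_rot']);P=lambda q:np.round(proj(w,RT.apply(q)+s['ee_pos']),1).tolist()
print('expected cap top +x edge',P([.017,.02,-.0004]),P([.017,-.02,-.0004]),'bottom',P([.017,.02,.0116]),P([.009,.013,.0256]))
E
python3 n.py
```

```text
box_gap [([250.1, 174.3], 0.84)] [([224.0, 81.0, 284.0, 201.0], 0.59)]
box [] [([227.0, 81.0, 285.0, 201.0], 0.62)]
carton [([253.7, 140.9], 0.9)] [([232.0, 125.0, 273.0, 164.0], 0.6)]
drum [([258.3, 107.6], 0.77)] [([240.0, 88.0, 275.0, 126.0], 0.89)]
plug [([468.0, 359.5], 0.78), ([246.1, 216.3], 0.63)] [([219.0, 201.0, 282.0, 280.0], 0.82), ([454.0, 324.0, 498.0, 363.0], 0.75)]
top green 289 343 363 211 250 inside0 284.3254901960785
[ 0.4731 -0.2883 -1.7047] [ 0.4719 -0.2924 -1.7255] -289.0
gap [ 0.5095 -0.2983  0.004 ]
wrist green 2359 229 279 84 201 inside0 2254.913725490196
[ 0.4731 -0.2883 -1.7047] [ 0.4761 -0.2899 -1.7407] -2359.0
gap [ 0.5136 -0.2964  0.004 ]
proj gap [253.74888635 172.47773161] box [253.76563438 139.4666695 ] carton [253.78691106 139.92518162] drum [253.82778434 104.93399987]
[[479, 0, 33, 68, 1411], [0, 5, 69, 17, 410], [204, 55, 37, 11, 119], [76, 78, 33, 8, 82], [232, 87, 42, 40, 1312], [52, 135, 30, 9, 99], [31, 137, 22, 11, 91], [218, 204, 64, 40, 1222], [471, 206, 36, 13, 125], [446, 218, 66, 121, 3372], [283, 224, 14, 20, 121], [244, 239, 21, 25, 411], [243, 267, 22, 15, 246], [343, 271, 61, 9, 177], [0, 280, 157, 33, 1746], [5, 358, 31, 19, 137]]
expected cap top +x edge [286.5, 203.5] [222.6, 203.2] bottom [284.5, 197.4] [272.4, 201.7]
```

```bash
cat > o.py <<'E'
from h import *
w=np.load('pics/w3.npy',allow_pickle=True).item();g=cv2.GaussianBlur(w['img'],(3,3),0)
for r in list(range(196,216,3))+list(range(216,296,8)): print(r,' '.join('%d'%g[r,c].max() for c in range(208,300,3)))
v=np.load('box.npy');R,t=fm(v)
h=cv2.cvtColor(w['img'],cv2.COLOR_BGR2HSV);m=(h[...,0]>45)&(h[...,0]<85)&(h[...,1]>100)
P=lambda l:proj(w,R.apply(l)+t)
top={s:(P([s*.027,.062,.026]),P([s*.027,-.062,.026])) for s in(1,-1)}
for r in range(88,200,8):
    xs=np.nonzero(m[r,215:295])[0]+215
    e=[q[0][0]+(r-q[0][1])/(q[1][1]-q[0][1])*(q[1][0]-q[0][0]) for q in (top[1],top[-1])]
    print(r,xs.min() if len(xs) else 0,xs.max() if len(xs) else 0,'model',np.round(sorted(e),1))
print('rim ends rows',[P([0,s*.062,z])[1].round(1) for s in(1,-1) for z in(.026,0)])
E
python3 o.py
```

```text
196 163 164 163 163 163 161 145 106 84 84 81 78 76 73 69 68 65 61 61 60 62 100 138 158 160 160 161 160 160 160 157
199 162 162 163 162 163 161 150 136 140 135 129 128 128 124 124 123 120 120 120 116 113 115 135 152 159 160 160 160 159 160 160
202 163 163 163 162 141 106 103 103 95 93 93 93 90 83 84 83 80 78 76 76 76 76 78 81 122 160 161 161 162 160 161
205 160 159 161 159 108 85 86 87 87 87 87 88 90 92 94 94 95 96 99 100 103 96 84 83 95 158 163 162 161 160 161
208 160 161 160 157 144 149 150 152 153 153 154 154 154 156 155 156 155 153 152 148 144 119 104 104 101 143 161 160 161 161 160
211 160 160 160 156 155 161 163 163 163 162 162 163 163 162 162 160 160 145 119 113 109 105 104 103 100 140 161 160 160 161 160
214 160 160 160 159 154 163 163 160 146 149 157 140 111 108 103 95 92 91 98 104 103 104 105 104 100 143 161 160 160 160 160
216 162 161 162 161 145 153 158 150 119 123 128 101 73 72 71 70 70 68 83 104 105 103 105 104 99 142 160 161 160 161 161
224 161 160 161 158 107 103 104 104 103 103 103 84 74 72 72 69 68 70 67 95 103 111 122 126 119 149 158 151 133 125 151
232 160 160 160 
[... 661 characters left out ...]
13 12 29 105 114 116 114 111 109 111 73 14 13 8 15 13 11 14 15 16 16 11
288 7 8 11 11 9 13 9 13 14 7 14 77 158 160 160 130 70 58 110 114 17 16 9 9 13 10 12 12 13 7 9
88 229 279 model [227.1 280.8]
96 229 278 model [227.3 280.6]
104 229 277 model [227.5 280.4]
112 229 277 model [227.7 280.2]
120 229 277 model [227.9 279.9]
128 229 277 model [228.1 279.7]
136 229 275 model [228.3 279.5]
144 229 275 model [228.6 279.2]
152 228 275 model [228.8 279. ]
160 228 275 model [229.  278.8]
168 228 273 model [229.2 278.6]
176 228 273 model [229.4 278.3]
184 228 272 model [229.6 278.1]
192 227 272 model [229.8 277.9]
rim ends rows [np.float64(197.8), np.float64(190.9), np.float64(80.1), np.float64(81.7)]
```

```bash
python3 -c "
import numpy as np;np.save('box.npy',[.4761,-.2899,-1.7407])"
sed -i 's/\*FL,n)/*FL*Rn.from_euler("x",-4,degrees=True),n)/' m.py
python3 m.py [-.0018,-.002,.06] 8; python3 m.py [-.0018,-.002,.034] 1
```

```text
t 12.8 row x 8 [-0.46  0.02  0.24] [-0.0004 -0.0004  0.0125] |d| 0.0125 rel tool [-0.0035 -0.0007  0.0998] open 0.0123 F [-0.4 -0.4 -0.6]
[[0.509, -0.294, 0.151], [0.509, -0.294, 0.139], [0.509, -0.295, 0.126], [0.51, -0.295, 0.114], [0.51, -0.295, 0.101], [0.511, -0.295, 0.089], [0.511, -0.294, 0.076], [0.512, -0.294, 0.064]]
[ 0.03  0.42  0.55  1.77 -0.26  1.02  2.12]
t 12.8 row x 1 [-3.65  0.15  1.9 ] [-0.0034 -0.0009  0.1258] |d| 0.1258 rel tool [-0.0034 -0.0009  0.1258] open 0.0123 F [-0.4 -0.4 -0.6]
[ 0.03  0.42  0.55  1.77 -0.26  1.02  2.12]
```

Call:
play_rows:
  motion: "-0.46 0.02 0.24 -0.0004 -0.0004 0.0125 -1;-0.46 0.02 0.24 -0.0004 -0.0004 0.0125 -1;-0.46 0.02 0.24 -0.0004 -0.0004 0.0125 -1;-0.46 0.02 0.24 -0.0004 -0.0004 0.0125 -1;-0.46 0.02 0.24 -0.0004 -0.0004 0.0125 -1;-0.46 0.02 0.24 -0.0004 -0.0004 0.0125 -1;-0.46 0.02 0.24 -0.0004 -0.0004 0.0125 -1;-0.46 0.02 0.24 -0.0004 -0.0004 0.0125 -1;0 0 0 0 0 0 -1"

```text
t: 13.55
ee_pos: [0.51, -0.2938, 0.0606]
tcp_rot: [0.085, 0.996, 0.036, 0.001]
contact_force: [-0.4, 0.8, -0.2]
opening: 0.0119
grasp_force: 67.9
```

```bash
python3 m.py [-.0018,-.002,.034] 1
python3 - <<'E'
from h import *
w=manip.get_image('wrist');np.save('pics/w4.npy',w,allow_pickle=True);g=cv2.GaussianBlur(w['img'],(3,3),0)
h=cv2.cvtColor(g,cv2.COLOR_BGR2HSV);m=(h[...,0]>45)&(h[...,0]<85)&(h[...,1]>100)
for r in range(90,215,8):
    xs=np.nonzero(m[r,200:310])[0]+200
    print(r,(xs.min(),xs.max()) if len(xs) else 0)
for r in range(185,235,4): print(r,' '.join('%d'%g[r,c].max() for c in range(205,303,3)))
v=np.load('box.npy');R,t=fm(v);P=lambda l:np.round(proj(w,R.apply(l)+t),1).tolist()
print('rim',P([.027,.062,.026]),P([-.027,.062,.026]),P([.027,0,.026]),P([-.027,0,.026]),'gap',P([0,.038,.004]),'tcp',proj(w,manip.observe()['ee_pos']))
for l in ['box_gap','carton']:print(l,[(np.round(x['centre'],1).tolist(),round(x['score'],2)) for x in manip.landmark_of(w,l)[:2]])
E
```

```text
t 13.55 row x 1 [ 0.09 -0.25 -0.08] [-0.002  -0.0017  0.0225] |d| 0.0227 rel tool [-0.002  -0.0017  0.0225] open 0.0119 F [-0.4  0.8 -0.2]
[ 0.14  0.56  0.47  1.82 -0.41  0.88  2.23]
90 (np.int64(209), np.int64(288))
98 (np.int64(209), np.int64(287))
106 (np.int64(210), np.int64(287))
114 (np.int64(210), np.int64(287))
122 (np.int64(210), np.int64(287))
130 (np.int64(211), np.int64(286))
138 (np.int64(211), np.int64(286))
146 (np.int64(212), np.int64(286))
154 (np.int64(212), np.int64(286))
162 (np.int64(212), np.int64(285))
170 (np.int64(213), np.int64(285))
178 (np.int64(213), np.int64(284))
186 (np.int64(213), np.int64(284))
194 (np.int64(214), np.int64(284))
202 (np.int64(215), np.int64(283))
210 (np.int64(215), np.int64(217))
185 166 166 153 118 88 62 143 157 157 156 157 153 152 155 152 152 154 151 149 153 151 151 145 118 88 58 84 118 139 140 140 141 140
189 167 165 159 119 92 57 138 153 156 157 155 154 153 151 155 152 150 154 150 149 149 119 92 94 89 59 83 121 138 137 137 138 137
193 165 165 162 119 93 54 78 86 83 83 82 81 78 78 77 78 74 77 88 87 82 80 66 65 40 57 84 122 137 13
[... 714 characters left out ...]
 82 137 141 140 140 139 138
221 169 167 166 115 67 86 107 108 107 107 120 113 88 75 73 74 73 72 71 73 104 107 108 108 110 116 86 135 139 139 139 140 139
225 169 169 167 127 81 88 108 108 108 107 108 107 84 75 72 72 72 72 74 71 96 110 121 127 131 127 90 138 141 142 142 141 140
229 168 168 168 136 83 86 106 108 108 105 99 93 75 73 73 75 74 72 74 73 81 107 123 133 136 125 94 139 139 138 137 136 130
233 167 165 165 149 116 93 106 107 103 91 86 85 70 72 73 75 73 72 73 71 75 107 112 121 129 121 89 125 131 133 131 122 121
rim [214.0, 244.3] [282.0, 242.0] [210.3, 167.0] [284.4, 165.8] gap [246.7, 205.3] tcp [253.51580669 230.76739632]
box_gap [([244.4, 203.4], 0.78)]
carton [([249.6, 156.7], 0.95)]
```

Call:
play_rows:
  motion: "0 0 0 0 -0.0001 0.0075 -1;0 0 0 0 -0.0001 0.0075 -1;0 0 0 0 -0.0001 0.0075 -1;0 0 0 0 0 0 -1"

```text
t: 14.03
ee_pos: [0.511, -0.292, 0.0396]
tcp_rot: [0.085, 0.996, 0.035, 0.002]
contact_force: [-0.1, 0.6, 0.0]
opening: 0.012
grasp_force: 67.9
```

```bash
python3 m.py [-.0005,0,.0256] 1
python3 - <<'E'
from h import *
w=manip.get_image('wrist');np.save('pics/w5.npy',w,allow_pickle=True);g=cv2.GaussianBlur(w['img'],(3,3),0)
for r in range(185,240,6): print(r,' '.join('%d'%g[r,c].max() for c in range(199,306,3)))
E
```

```text
t 14.03 row x 1 [ 0.05 -0.15  0.01] [-0.0033 -0.004   0.0097] |d| 0.011 rel tool [-0.0033 -0.004   0.0097] open 0.012 F [-0.1  0.6  0. ]
[ 0.15  0.59  0.46  1.84 -0.43  0.84  2.24]
185 168 168 166 117 112 49 122 157 157 157 155 152 156 156 153 154 155 153 151 155 152 153 159 159 155 157 159 147 65 69 110 137 137 138 138 138
191 167 168 167 119 113 54 110 157 159 157 157 156 152 154 157 153 153 156 155 151 153 154 149 143 143 121 96 90 56 72 119 142 142 141 142 142
197 167 168 167 123 114 58 100 151 157 159 157 157 158 155 152 156 156 153 154 155 152 142 103 92 92 96 96 87 67 85 125 140 139 138 139 138
203 166 167 168 125 117 64 62 79 91 89 87 85 81 84 83 82 85 86 84 82 80 76 74 73 74 73 75 59 67 86 131 137 138 137 137 137
209 170 170 168 126 89 54 65 153 166 166 167 168 167 167 168 168 169 160 123 110 110 110 110 110 109 110 110 103 82 85 132 138 138 139 140 140
215 168 168 168 144 70 52 57 140 118 130 156 169 171 169 125 89 80 76 74 77 74 95 109 109 111 109 110 104 80 85 137 144 143 143 143 144
221 166 167 167 149 82 61 57 90 109 110 108 110 126 128 87 77 73 73 73 74 71 74 106 109 109 110 115 122 86 87 141 145 144 144 145 145
227 170 169 168 153 87 72 60 92 109 109 109 108 106 103 84 75 74 73 74 73 74 74 92 115 131 136 136 127 85 93 141 141 141 140 141 140
233 169 171 168 159 91 74 53 86 108 109 107 97 87 86 72 73 75 74 75 74 75 74 78 109 113 123 130 123 86 93 140 142 142 142 143 142
239 167 167 166 164 97 78 45 80 102 108 89 57 59 52 66 97 97 99 101 101 102 101 95 52 56 58 69 104 83 86 125 125 126 131 137 133
```

Call:
play_rows:
  motion: "0 0 0 0 -0.0012 0.002 -1;0 0 0 0 -0.0002 0.003 -1;0 0 0 0 -0.0002 0.003 -1;0 0 0 0 0 0 -1"

```text
t: 14.42
ee_pos: [0.5113, -0.2939, 0.0325]
tcp_rot: [0.085, 0.996, 0.035, 0.002]
contact_force: [-0.0, 0.0, -0.4]
opening: 0.0118
grasp_force: 67.9
```

```bash
python3 m.py [-.0005,0,.0256] 1
```

```text
t 14.42 row x 1 [ 0.01 -0.06 -0.02] [-0.0026 -0.0017  0.0028] |d| 0.0042 rel tool [-0.0026 -0.0017  0.0028] open 0.0118 F [-0.   0.  -0.4]
[ 0.16  0.6   0.45  1.84 -0.43  0.83  2.25]
```

Call:
play_rows:
  motion: "0 0 0 0 -0.0001 0.0015 -1;0 0 0 0 0 0.0015 -1;0 0 0 0 0 0.0015 -1;0 0 0 0 0 0 -1"

```text
t: 14.75
ee_pos: [0.5115, -0.2937, 0.0283]
tcp_rot: [0.085, 0.996, 0.035, 0.003]
contact_force: [0.7, -0.4, -0.6]
opening: 0.0122
grasp_force: 67.9
```

Call:
play_rows:
  motion: "0 0 0 0 0 0.0015 -1;0 0 0 0 0 0.0015 -1;0 0 0 0 0 0 -1"

```text
t: 15.0
ee_pos: [0.5122, -0.2939, 0.0271]
tcp_rot: [0.085, 0.996, 0.035, 0.003]
contact_force: [-2.7, 2.6, 13.1]
opening: 0.0119
grasp_force: 69.8
```

Contact with the box floor (13 N). Releasing and retreating.

Call:
play_rows:
  motion: "0 0 0 0 0 0 -0.5;0 0 0 0 0 0 -0.3;0 0 0 0 0 0 -0.2;0 0 0 0 0 0 -0.2;0 0 0 0 0 -0.01 -0.2;0 0 0 0 0 -0.02 -0.2;0 0 0 0 0 -0.03 -0.2;0 0 0 0 0 -0.03 -0.2;0 0 0 0 0 -0.03 0.2;0 0 0 0 0 0 0.2"

```text
t: 15.83
ee_pos: [0.5126, -0.3048, 0.1518]
tcp_rot: [0.085, 0.996, 0.033, 0.007]
contact_force: [1.1, -0.4, 0.8]
opening: 0.0511
grasp_force: 0.0
```

```bash
cat > r.py <<'E'
from h import *
s=manip.observe();print(s['t'],s['ee_pos'],s['opening'])
w=manip.get_image('wrist');b=manip.get_image('top');a=manip.get_image('scene')
np.save('pics/w6.npy',[w,b,a],allow_pickle=True)
v=np.load('box.npy');R,t=fm(v);P=lambda p,l:np.round(proj(p,R.apply(l)+t),1).tolist()
for n,p in (('w',w),('a',a),('b',b)):
    print(n,'gap',P(p,[0,.038,.004]),'fintop',P(p,[0,.038,.066]),'cap',P(p,[.02,.021,.03]),P(p,[-.02,.021,.03]),P(p,[.02,.055,.03]),P(p,[-.02,.055,.03]))
    print([(np.round(x['centre'],1).tolist(),round(x['score'],2)) for x in manip.landmark_of(p,'plug')[:5]],[(np.round(x['rect']).tolist(),round(x['score'],2)) for x in manip.search_frame(p,'plug')[:5]])
    for l in ['carton','drum']:print(l,[(np.round(x['centre'],1).tolist(),round(x['score'],2)) for x in manip.landmark_of(p,l)[:1]])
E
python3 r.py
```

```text
15.8333 [ 0.51258276 -0.30481093  0.15181726] 0.05111510793730776
w gap [252.6, 172.6] fintop [256.7, 188.8] cap [234.7, 163.0] [273.3, 162.5] [235.4, 194.4] [272.7, 193.5]
[([252.3, 170.3], 0.91), ([474.9, 344.1], 0.71)] [([458.0, 308.0, 504.0, 349.0], 0.76), ([234.0, 160.0, 272.0, 200.0], 0.6), ([508.0, 79.0, 512.0, 88.0], 0.59)]
carton [([254.6, 138.6], 0.9)]
drum [([253.8, 103.3], 0.85)]
a gap [200.4, 131.9] fintop [198.0, 115.6] cap [200.1, 119.2] [208.3, 126.1] [190.6, 124.3] [198.7, 131.4]
[([299.2, 158.0], 0.78), ([221.2, 288.3], 0.78), ([195.7, 244.0], 0.6), ([201.3, 131.4], 0.47), ([254.1, 198.6], 0.32)] [([291.0, 159.0, 306.0, 186.0], 0.69), ([194.0, 231.0, 220.0, 256.0], 0.66), ([214.0, 262.0, 233.0, 295.0], 0.64), ([191.0, 111.0, 209.0, 132.0], 0.56)]
carton [([209.9, 128.5], 0.65)]
drum [([257.6, 187.5], 0.66)]
b gap [352.0, 217.4] fintop [357.1, 216.8] cap [359.7, 223.4] [347.2, 221.5] [360.9, 212.8] [348.5, 211.0]
[([258.1, 243.3], 0.68), ([230.2, 117.6], 0.62), ([352.1, 216.6], 0.47), ([267.1, 126.3], 0.46)] [([250.0, 223.0, 262.0, 241.0], 0.59), ([348.0, 211.0, 358.0, 224.0], 0.52), ([259.0, 124.0, 274.0, 145.0], 0.48)]
carton []
drum [([348.0, 241.9], 0.6)]
```

The plug stands in the gap, with its origin within about 2 mm of the gap centre. Next, the tray.

```bash
cat > t.py <<'E'
from h import *
a,b=np.load('pics/p.npy',allow_pickle=True)
k=800/235.;c=lambda x,y:(x/k+135-.35,y/k+100-.35)
k2=800/310.;c2=lambda x,y:(x/k2+140-.3,y/k2+80-.3)
T=lambda y:[0,y,.006]
o=[(b,[.033,-.079,.02],c(168,407)),(b,[-.033,-.079,.02],c(203,467)),(b,[-.033,.079,.02],c(55,549)),(b,[.033,.079,.02],c(20,487)),
(a,[.033,-.079,.02],c2(583,387)),(a,[.033,.079,.02],c2(756,403)),(a,[-.033,-.079,.02],c2(585,330)),
(a,T(0),(398.4,226)),(a,T(.048),(420.3,227.9)),(b,T(0),(168.1,240)),(b,T(-.048),(181.5,230.1)),(a,[0,0,0],(397.5,226.5)),(b,[0,0,0],(169,242.3))]
r=fit(fm,o,[.45,.305,.48]);print('tray',np.round(r.x,4),np.round(r.fun.reshape(-1,2),1).tolist());np.save('tray.npy',r.x)
E
python3 t.py
cat > u.py <<'E'
from h import *
import sys
v=np.load('tray.npy');R=Rn.from_euler('z',v[2]);q=R.apply([0,-.048,.006])+[v[0],v[1],0]
off=np.array(eval(sys.argv[1]));n=int(sys.argv[2]);print('relay',np.round(q,4))
plan(q+R.apply(off),R*FL,n)
E
python3 u.py [0,0,.2] 28
```

```text
tray [0.4514 0.3071 0.5182] [[-1.1, -0.5], [-1.3, -0.5], [-0.7, 0.9], [-0.3, 1.2], [-0.1, -1.1], [1.4, 2.0], [-1.0, -1.0], [-1.3, -0.9], [-2.9, -0.1], [-0.4, 0.0], [-1.0, 2.3], [-1.1, -0.1], [-0.9, -2.3]]
relay [0.4752 0.2654 0.006 ]
t 16.58 row x 28 [ 0.13 -0.06  1.8 ] [ 0.0128  0.0167 -0.0015] |d| 0.0211 rel tool [ 0.1306  0.556  -0.0221] open 0.0514 F [0.6 0.9 0.9]
[[0.5, -0.283, 0.148], [0.467, -0.207, 0.158], [0.444, -0.126, 0.168], [0.43, -0.044, 0.177], [0.428, 0.04, 0.186], [0.436, 0.124, 0.194], [0.455, 0.206, 0.201]]
```

Call:
play_rows:
  motion: "0.15 -0.07 2.1 0.0149 0.0195 -0.004 0.4;0.15 -0.07 2.1 0.0149 0.0195 -0.004 0.4;0.15 -0.07 2.1 0.0149 0.0195 -0.004 0.4;0.15 -0.07 2.1 0.0149 0.0195 -0.002 0.4;0.15 -0.07 2.1 0.0149 0.0195 -0.002 0.4;0.15 -0.07 2.1 0.0149 0.0195 -0.002 0.4;0.15 -0.07 2.1 0.0149 0.0195 -0.002 0.4;0.15 -0.07 2.1 0.0149 0.0195 -0.002 0.4;0.15 -0.07 2.1 0.0149 0.0195 -0.002 0.4;0.15 -0.07 2.1 0.0149 0.0195 -0.002 0.4;0.15 -0.07 2.1 0.0149 0.0195 -0.002 0.4;0.15 -0.07 2.1 0.0149 0.0195 -0.002 0.4"

```text
t: 17.58
ee_pos: [0.4285, -0.0222, 0.1894]
tcp_rot: [0.301, 0.953, 0.019, 0.001]
contact_force: [0.1, 0.0, -0.5]
opening: 0.0597
grasp_force: 0.0
```

```bash
python3 u.py [0,0,.2] 12
```

```text
relay [0.4752 0.2654 0.006 ]
t 17.58 row x 12 [ 0.16 -0.08  2.1 ] [ 0.0149  0.0195 -0.0009] |d| 0.0245 rel tool [ 0.1272  0.2625 -0.0059] open 0.0597 F [ 0.1  0.  -0.5]
[[0.427, 0.002, 0.191], [0.428, 0.051, 0.194], [0.432, 0.1, 0.198], [0.44, 0.148, 0.2], [0.452, 0.196, 0.203], [0.466, 0.242, 0.205]]
```

Call:
play_rows:
  motion: "0.16 -0.08 2.1 0.0149 0.0195 -0.0009 0.4;0.16 -0.08 2.1 0.0149 0.0195 -0.0009 0.4;0.16 -0.08 2.1 0.0149 0.0195 -0.0009 0.4;0.16 -0.08 2.1 0.0149 0.0195 -0.0009 0.4;0.16 -0.08 2.1 0.0149 0.0195 -0.0009 0.4;0.16 -0.08 2.1 0.0149 0.0195 -0.0009 0.4;0.16 -0.08 2.1 0.0149 0.0195 -0.0009 0.4;0.16 -0.08 2.1 0.0149 0.0195 -0.0009 0.4;0.16 -0.08 2.1 0.0149 0.0195 -0.0009 0.4;0.16 -0.08 2.1 0.0149 0.0195 -0.0009 0.4;0.16 -0.08 2.1 0.0149 0.0195 -0.0009 0.4;0.16 -0.08 2.1 0.0149 0.0195 -0.0009 0.4"

```text
t: 18.58
ee_pos: [0.4753, 0.2663, 0.2055]
tcp_rot: [0.502, 0.865, -0.0, -0.0]
contact_force: [0.6, -0.5, 0.3]
opening: 0.0599
grasp_force: 0.0
```

```bash
python3 u.py [0,0,.2] 1
cat > w.py <<'E'
from h import *
w=manip.get_image('wrist');np.save('pics/w7.npy',w,allow_pickle=True);cv2.imwrite('pics/w7.png',w['img'])
v=np.load('tray.npy');R,t=fm(v);P=lambda l:np.round(proj(w,R.apply(l)+t),1).tolist()
print('relay o',P([0,-.048,.006]),'slim',P([0,0,.006]),'round',P([0,.048,.006]),'tray',P([0,0,0]))
print('relay top',[P([i*.02,-.048+j*.017,.075]) for i in(1,-1) for j in(1,-1)]);print('tray top',[P([i*.033,j*.079,.02]) for i in(1,-1) for j in(1,-1)])
for l in ['relay','slim','round','tray']:
    print(l,[(np.round(x['centre'],1).tolist(),round(x['score'],2)) for x in manip.landmark_of(w,l)[:3]],[(np.round(x['rect']).tolist(),round(x['score'],2)) for x in manip.search_frame(w,l)[:2]])
h=cv2.cvtColor(cv2.GaussianBlur(w['img'],(3,3),0),cv2.COLOR_BGR2HSV)
blue=((h[...,0]>100)&(h[...,0]<130)&(h[...,1]>120)).astype(np.uint8)
n,l,st,ce=cv2.connectedComponentsWithStats(blue);print('blue',[st[i].tolist() for i in range(1,n) if st[i][4]>200])
i=1+np.argmax(st[1:,4]);cs,_=cv2.findContours((l==i).astype(np.uint8),cv2.RETR_EXTERNAL,2);hh=cv2.approxPolyDP(cv2.convexHull(max(cs,key=cv2.contourArea)),4,True);print(hh[:,0].tolist())
wh=((h[...,1]<60)&(h[...,2]>110)).astype(np.uint8);n,l,st,ce=cv2.connectedComponentsWithStats(wh)
for i in range(1,n):
    if st[i][4]>250:
        cs,_=cv2.findContours((l==i).astype(np.uint8),cv2.RETR_EXTERNAL,2);print('white',st[i].tolist(),np.round(np.array(cv2.minAreaRect(max(cs,key=cv2.contourArea))[0]),1),cv2.boxPoints(cv2.minAreaRect(max(cs,key=cv2.contourArea))).round(1).tolist())
E
python3 w.py
```

```text
relay [0.4752 0.2654 0.006 ]
t 18.58 row x 1 [-0.02 -0.01  0.05] [-0.0007 -0.0005 -0.0005] |d| 0.001 rel tool [-0.0007 -0.0005 -0.0005] open 0.0599 F [ 0.6 -0.5  0.3]
relay o [253.8, 164.9] slim [253.9, 127.4] round [253.9, 86.9] tray [253.9, 127.0]
relay top [[272.6, 162.9], [272.0, 193.3], [235.1, 162.8], [235.6, 193.2]]
tray top [[283.2, 57.1], [279.2, 190.6], [224.8, 57.0], [228.4, 190.5]]
relay [([254.3, 167.0], 0.84)] [([238.0, 159.0, 273.0, 193.0], 0.57)]
slim [([254.7, 129.2], 0.73), ([254.3, 168.7], 0.27)] [([237.0, 127.0, 277.0, 140.0], 0.95)]
round [([254.2, 87.5], 0.83)] [([239.0, 63.0, 272.0, 105.0], 0.68)]
tray [([252.4, 129.5], 0.9)] [([228.0, 56.0, 290.0, 194.0], 0.55)]
blue [[232, 57, 54, 132, 3099], [366, 357, 40, 27, 631]]
[[236, 57], [285, 59], [277, 188], [232, 186]]
white [377, 58, 112, 144, 1097] [431.7 128.4] [[374.20001220703125, 197.89999389648438], [481.8999938964844, 53.5], [489.20001220703125, 58.900001525878906], [381.5, 203.39999389648438]]
white [245, 66, 30, 32, 499] [259.5  81.5] [[245.0, 66.0], [274.0, 66.0], [274.0, 97.0], [245.0, 97.0]]
white [227, 94, 59, 100, 1713] [256.3 143.7] [[226.89999389648438, 192.6999969482422], [228.0, 94.0], [285.6000061035156, 94.5999984741211], [284.5, 193.3000030517578]]
white [239, 123, 38, 17, 331] [257.5 130.8] [[238.5, 137.89999389648438], [239.1999969482422, 122.19999694824219], [276.5, 123.69999694824219], [275.8999938964844, 139.39999389648438]]
white [126, 227, 41, 51, 1250] [146.7 250.6] [[119.80000305175781, 265.3999938964844], [142.39999389648438, 220.1999969482422], [173.60000610351562, 235.8000030517578], [151.0, 281.0]]
white [230, 310, 44, 31, 624] [247.8 330.7] [[221.89999389648438, 325.5], [234.5, 307.8999938964844], [273.70001220703125, 336.0], [261.20001220703125, 353.6000061035156]]
```

```bash
python3 - <<'E'
from h import *
v=np.load('tray.npy');R,t=fm(v);q=R.apply([.0015,-.048,0])+t
R2=Rn.from_euler('z',.475);n=q-R2.apply([0,-.048,0]);np.save('tray.npy',[n[0],n[1],.475])
E
python3 u.py [0,0,.045] 10
```

```text
relay [0.4765 0.2661 0.006 ]
t 19.03 row x 10 [-0.   -0.    0.26] [0.0001 0.0002 0.0155] |d| 0.0155 rel tool [0.0012 0.0023 0.1546] open 0.0599 F [ 0.1 -0.  -0.2]
[[0.475, 0.264, 0.19], [0.475, 0.264, 0.175], [0.476, 0.265, 0.159], [0.476, 0.265, 0.144], [0.476, 0.265, 0.128], [0.476, 0.265, 0.113], [0.476, 0.265, 0.097], [0.476, 0.266, 0.082], [0.476, 0.266, 0.066], [0.476, 0.266, 0.051]]
```

Call:
play_rows:
  motion: "0 0 0.26 0.0001 0.0002 0.0155 0.4;0 0 0.26 0.0001 0.0002 0.0155 0.4;0 0 0.26 0.0001 0.0002 0.0155 0.4;0 0 0.26 0.0001 0.0002 0.0155 0.4;0 0 0.26 0.0001 0.0002 0.0155 0.4;0 0 0.26 0.0001 0.0002 0.0155 0.4;0 0 0.26 0.0001 0.0002 0.0155 0.4;0 0 0.26 0.0001 0.0002 0.0155 0.4;0 0 0.26 0.0001 0.0002 0.0155 0.4;0 0 0.26 0.0001 0.0002 0.0155 0.4;0 0 0 0 0 0 0.4"

```text
t: 19.95
ee_pos: [0.4748, 0.2654, 0.0481]
tcp_rot: [0.521, 0.854, -0.002, -0.001]
contact_force: [-1.3, -0.6, 0.5]
opening: 0.06
grasp_force: 0.0
```

```bash
python3 u.py [0,0,.030] 1
```

```text
relay [0.4765 0.2661 0.006 ]
t 19.95 row x 1 [-0.25  0.03 -0.02] [-0.0001  0.0019  0.012 ] |d| 0.0122 rel tool [-0.0001  0.0019  0.012 ] open 0.06 F [-1.3 -0.6  0.5]
```

Call:
play_rows:
  motion: "-0.2 0 0 0 0.0015 0.006 0.4;0 0 0 0 0.0003 0.006 0.4;0 0 0 0 0 0 0.2;0 0 0 0 0 0 0.05;0 0 0 0 0 0 -0.1;0 0 0 0 0 0 -0.3;0 0 0 0 0 0 -0.3;0 0 0 0 0 0 -0.3"

```text
t: 20.62
ee_pos: [0.4781, 0.2677, 0.0392]
tcp_rot: [0.521, 0.854, 0.002, 0.001]
contact_force: [-2.1, -1.1, 5.5]
opening: 0.038
grasp_force: 69.7
```

```bash
python3 u.py [0,0,.030] 1; python3 -c "
from h import *
s=manip.observe();print(s['grasp_force'],s['opening'],np.round(s['tcp_rot'],4))"
```

```text
relay [0.4765 0.2661 0.006 ]
t 20.62 row x 1 [ 0.21 -0.02  0.01] [-0.0007 -0.0022  0.0032] |d| 0.0039 rel tool [-0.0007 -0.0022  0.0032] open 0.038 F [-2.1 -1.1  5.5]
69.71909947693348 0.03803477898851425 [5.208e-01 8.537e-01 1.700e-03 8.000e-04]
```

Call:
play_rows:
  motion: "0 0 0 0 0 -0.004 -1;0 0 0 0 0 -0.008 -1;0 0 0 0 0 -0.015 -1;0 0 0 0 0 -0.02 -1;0 0 0 0 0 -0.03 -1;0 0 0 0 0 -0.03 -1;0 0 0 0 0 -0.03 -1;0 0 0 0 0 -0.03 -1;0 0 0 0 0 0 -1"

```text
t: 21.37
ee_pos: [0.4805, 0.2687, 0.2121]
tcp_rot: [0.521, 0.854, 0.006, 0.003]
contact_force: [0.9, 0.7, -0.8]
opening: 0.0378
grasp_force: 70.4
```

Run:
```python
from h import *
s=manip.observe();print(s['opening'],s['grasp_force'],s['ee_pos'])
w=manip.get_image('wrist');np.save('pics/w8.npy',w,allow_pickle=True);cv2.imwrite('pics/w8.png',w['img']);g=cv2.GaussianBlur(w['img'],(3,3),0)
for r in range(176,284,6): print(r,' '.join('%d'%(g[r,c].min()) for c in range(205,303,3)))
RT=Rn.from_quat(s['tcp_rot']);P=lambda q:np.round(proj(w,RT.apply(q)+s['ee_pos']),1).tolist()
print('top edge',P([.017,-.02,-.0358]),P([.017,.02,-.0358]),'should',P([.017,-.02,.0192]),P([.017,.02,.0192]),'foot',P([.009,-.013,.0332]),P([.009,.013,.0332]),'top -x',P([-.017,-.02,-.0358]))
print([(np.round(x['centre'],1).tolist(),round(x['score'],2)) for x in manip.landmark_of(w,'relay')[:3]],[(np.round(x['centre'],1).tolist(),round(x['score'],2)) for x in manip.landmark_of(w,'relay_seat')[:3]],[(np.round(x['rect']).tolist(),round(x['score'],2)) for x in manip.search_frame(w,'relay')[:2]])
print('exp origin',P([0,0,.0332]),'seat',P([0,0,.0192]))
```

```text
0.0377895501724537 70.39464390836656 [0.48052309 0.26869708 0.21214614]
176 106 106 108 109 114 112 71 47 45 45 32 22 26 27 26 29 29 26 30 41 40 40 50 103 105 106 108 109 110 112 112 113 110
182 107 109 112 110 113 107 81 48 47 44 47 46 45 46 43 46 45 44 43 42 40 37 54 96 100 102 105 106 107 109 109 107 106
188 121 122 121 117 119 123 95 55 54 55 54 54 55 54 53 56 56 56 57 57 59 59 79 109 104 105 107 108 109 108 106 105 107
194 122 121 116 118 122 122 116 114 115 118 117 114 114 113 111 115 116 112 113 112 112 106 102 103 105 106 109 107 107 105 104 106 108
200 121 118 120 121 121 76 33 34 35 35 33 36 37 35 38 35 38 40 40 41 43 39 40 44 44 48 105 108 105 103 107 108 109
206 120 124 123 122 117 87 64 65 63 62 63 61 62 64 63 63 63 63 63 63 63 63 64 62 62 68 103 105 103 107 108 108 109
212 124 123 121 117 113 72 65 64 64 63 63 62 63 64 63 63 62 63 63 62 63 62 63 63 65 63 72 108 112 107 110 108 107
218 122 120 116 114 103 66 62 64 64 63 64 64 63 64 63 63 63 63 63 64 64 64 63 62 63 65 63 77 106 111 108 106 102
224 111 107 106 107 84 61 61 64 62 63 63 64 65 63 64 64 62 65 64 62 64 65 64 64
[... 588 characters left out ...]
3 83 77 51 51 49 49 50 51 48 49 49 51 49 48 50 56 82 82 83 82 69 9 5 10 48
266 48 14 10 11 36 81 83 83 83 76 50 48 49 50 51 49 50 49 50 50 50 51 51 57 82 83 83 83 61 6 5 11 27
272 38 13 4 4 34 93 117 132 145 146 123 117 123 126 129 129 129 127 115 86 76 72 75 78 82 82 83 82 54 7 6 4 16
278 44 12 3 5 50 145 151 151 150 150 150 152 150 149 149 149 150 149 150 149 149 148 139 118 95 123 117 92 60 11 11 10 21
top edge [215.6, 227.8] [293.7, 227.8] should [225.6, 194.5] [283.2, 194.5] foot [237.0, 198.9] [271.7, 198.9] top -x [218.1, 284.5]
[([247.9, 212.6], 0.62), ([250.3, 219.6], 0.49)] [([250.0, 216.8], 0.77)] [([216.0, 199.0, 291.0, 290.0], 0.74)]
exp origin [254.4, 210.1] seat [254.4, 217.2]
```

```bash
cat > x.py <<'E'
from h import *
import sys
v=np.load('head.npy');off=np.array(eval(sys.argv[1]));n=int(sys.argv[2])
P,R=headpose(v,off);plan(P,R*Rn.from_euler('x',-2,degrees=True),n)
E
python3 x.py [.003,.002,.14] 16
```

```text
t 21.57 row x 16 [-2.08 -0.26  0.87] [-0.0177 -0.0011  0.0018] |d| 0.0179 rel tool [-0.2808 -0.0429  0.0289] open 0.0378 F [-0.7 -0.1 -0.9]
[[0.484, 0.251, 0.203], [0.498, 0.218, 0.199], [0.511, 0.185, 0.196], [0.523, 0.151, 0.193], [0.534, 0.118, 0.189], [0.545, 0.084, 0.186], [0.554, 0.049, 0.182], [0.563, 0.015, 0.178]]
```

```bash
python3 x.py [.003,.002,.16] 12
```

```text
t 21.57 row x 12 [-2.77 -0.35  1.16] [-0.0236 -0.002   0.0008] |d| 0.0237 rel tool [-0.2782 -0.053   0.0118] open 0.0378 F [-0.7 -0.1 -0.9]
[[0.486, 0.245, 0.204], [0.503, 0.201, 0.202], [0.518, 0.156, 0.201], [0.531, 0.111, 0.199], [0.543, 0.065, 0.197], [0.553, 0.019, 0.194]]
```

Call:
play_rows:
  motion: "-2.77 -0.35 1.16 -0.0236 -0.002 0.0008 -1;-2.77 -0.35 1.16 -0.0236 -0.002 0.0008 -1;-2.77 -0.35 1.16 -0.0236 -0.002 0.0008 -1;-2.77 -0.35 1.16 -0.0236 -0.002 0.0008 -1;-2.77 -0.35 1.16 -0.0236 -0.002 0.0008 -1;-2.77 -0.35 1.16 -0.0236 -0.002 0.0008 -1;-2.77 -0.35 1.16 -0.0236 -0.002 0.0008 -1;-2.77 -0.35 1.16 -0.0236 -0.002 0.0008 -1;-2.77 -0.35 1.16 -0.0236 -0.002 0.0008 -1;-2.77 -0.35 1.16 -0.0236 -0.002 0.0008 -1;-2.77 -0.35 1.16 -0.0236 -0.002 0.0008 -1;-2.77 -0.35 1.16 -0.0236 -0.002 0.0008 -1"

```text
t: 22.57
ee_pos: [0.5557, 0.0007, 0.192]
tcp_rot: [0.596, 0.752, 0.221, 0.175]
contact_force: [0.1, 0.7, -1.5]
opening: 0.0376
grasp_force: 70.4
```

```bash
python3 x.py [.003,.002,.10] 1
```

```text
t 22.57 row x 1 [-0.75 -0.16  0.24] [-0.0055 -0.0007  0.0594] |d| 0.0597 rel tool [-0.0055 -0.0007  0.0594] open 0.0376 F [ 0.1  0.7 -1.5]
```

Call:
play_rows:
  motion: "-0.4 -0.1 0.1 -0.003 -0.0004 0.012 -1;-0.3 0 0.1 -0.0025 -0.0003 0.012 -1;0 0 0 0 0 0.012 -1;0 0 0 0 0 0.012 -1;0 0 0 0 0 0.012 -1;0 0 0 0 0 0 -1"

```text
t: 23.07
ee_pos: [0.5882, 0.0061, 0.1395]
tcp_rot: [0.596, 0.751, 0.224, 0.176]
contact_force: [-0.3, 0.7, -0.9]
opening: 0.038
grasp_force: 70.4
```

```bash
python3 x.py [.003,.002,.0492] 1
cat > y.py <<'E'
from h import *
s=manip.observe();w=manip.get_image('wrist');np.save('pics/w9.npy',w,allow_pickle=True);cv2.imwrite('pics/w9.png',w['img']);g=cv2.GaussianBlur(w['img'],(3,3),0)
for r in range(110,296,6): print(r,' '.join('%d'%(g[r,c].min()) for c in range(202,308,3)))
v=np.load('head.npy');P=lambda l:np.round(proj(w,headR(v[3]).apply(l)+v[:3]),1).tolist()
print('fitted2 top',[P([i*.02,.048+j*.017,.085]) for i in(-1,1) for j in(1,-1)],'base +y',P([-.02,.065,.03]),P([.02,.065,.03]))
RT=Rn.from_quat(s['tcp_rot']);Q=lambda q:np.round(proj(w,RT.apply(q)+s['ee_pos']),1).tolist()
print('relay exp top',Q([.017,-.02,-.0358]),Q([.017,.02,-.0358]),'sh',Q([.017,-.02,.0192]),Q([.017,.02,.0192]))
for l in ['relay','relay_seat','head_hole1']:print(l,[(np.round(x['centre'],1).tolist(),round(x['score'],2)) for x in manip.landmark_of(w,l)[:4]])
E
python3 y.py
```

```text
t 23.07 row x 1 [-0.35 -0.34  0.19] [-0.0037 -0.0013  0.0483] |d| 0.0484 rel tool [-0.0037 -0.0013  0.0483] open 0.038 F [-0.3  0.7 -0.9]
110 148 154 142 156 154 148 164 159 156 151 146 162 153 155 183 186 186 187 186 186 187 186 187 186 187 186 186 186 186 187 186 186 186 156 128 115
116 137 135 137 139 137 137 141 140 141 140 139 142 143 141 141 143 151 178 187 186 186 186 187 187 186 186 186 186 187 186 186 186 186 172 127 106
122 138 136 137 138 137 138 140 139 141 139 140 141 141 142 141 142 141 142 145 150 172 184 185 186 186 186 187 186 186 186 187 186 183 138 127 110
128 140 135 133 135 127 120 98 66 68 70 70 68 67 68 70 71 68 67 70 71 70 70 85 91 162 186 186 187 186 186 186 186 186 155 124 107
134 122 116 109 110 102 103 105 106 104 105 105 105 106 105 104 106 106 106 105 106 105 107 105 105 114 167 186 187 187 187 187 187 179 137 125 105
140 122 115 102 102 99 153 185 184 185 186 186 186 186 187 187 187 187 187 187 186 187 187 187 187 186 185 184 187 186 186 187 187 181 134 119 104
146 121 109 102 103 99 150 184 185 185 186 186 186 186 187 187 186 187 187 187 187 187 187 18
[... 2811 characters left out ...]
8 71 49 17 13 12 56 149 157 156 157 157 157 158 158 158 158 158 158 159 158 159 158 158 159 160 160 161 161 168 131 17 9 13 27 74 47
284 16 17 14 8 15 89 151 157 157 157 156 157 157 157 157 158 158 157 157 160 169 170 172 171 172 172 171 171 171 170 55 3 12 16 16 13
290 17 13 14 14 43 176 172 170 180 180 162 121 119 119 119 119 119 120 120 120 141 183 183 184 176 179 182 180 182 181 117 9 11 16 13 15
fitted2 top [[216.1, 133.1], [218.0, 185.4], [279.9, 133.2], [278.3, 185.1]] base +y [222.7, 126.3] [272.0, 126.4]
relay exp top [213.6, 227.5] [291.7, 227.6] sh [224.1, 194.4] [281.7, 194.4]
relay []
relay_seat [([250.5, 217.8], 0.77), ([316.1, 204.3], 0.25)]
head_hole1 [([246.4, 202.6], 0.67)]
```

The hole's mouth is visible beside the relay, and the relay lines up with it to about 1 mm in plate x. Shifting slightly in y and descending.

Call:
play_rows:
  motion: "-0.3 -0.3 0.2 -0.0035 0 0.006 -1;0 0 0 0 -0.0003 0.008 -1;0 0 0 0 -0.0003 0.008 -1;0 0 0 0 -0.0003 0.008 -1;0 0 0 0 0 0 -1"

```text
t: 23.68
ee_pos: [0.6075, 0.0051, 0.1217]
tcp_rot: [0.597, 0.749, 0.225, 0.179]
contact_force: [0.3, -0.9, -0.7]
opening: 0.0378
grasp_force: 70.4
```

```bash
python3 x.py [.003,.002,.0492] 1
```

```text
t 23.68 row x 1 [-0.15 -0.04 -0.  ] [ 0.0019 -0.0072  0.0232] |d| 0.0243 rel tool [ 0.0019 -0.0072  0.0232] open 0.0378 F [ 0.3 -0.9 -0.7]
```

Call:
play_rows:
  motion: "-0.1 0 0 0.002 -0.0062 0 -1;0 0 0 0 0 0 -1"

```text
t: 23.85
ee_pos: [0.601, 0.0056, 0.121]
tcp_rot: [0.597, 0.75, 0.224, 0.177]
contact_force: [-0.5, -0.4, -1.4]
opening: 0.0375
grasp_force: 70.4
```

```bash
python3 x.py [.003,.002,.0492] 1
```

```text
t 23.85 row x 1 [-0.34 -0.17  0.01] [-0.0002 -0.0015  0.026 ] |d| 0.0261 rel tool [-0.0002 -0.0015  0.026 ] open 0.0375 F [-0.5 -0.4 -1.4]
```

Call:
play_rows:
  motion: "0 0 0 0 -0.0004 0.004 -1;0 0 0 0 -0.0003 0.004 -1;0 0 0 0 -0.0002 0.004 -1;0 0 0 0 0 0 -1"

```text
t: 24.18
ee_pos: [0.609, 0.006, 0.1143]
tcp_rot: [0.598, 0.75, 0.222, 0.174]
contact_force: [-0.9, 0.2, -0.1]
opening: 0.0379
grasp_force: 70.4
```

```bash
python3 x.py [.003,.002,.0492] 1
```

```text
t 24.18 row x 1 [-0.71 -0.28 -0.02] [ 0.0012 -0.0043  0.0161] |d| 0.0168 rel tool [ 0.0012 -0.0043  0.0161] open 0.0379 F [-0.9  0.2 -0.1]
```

Call:
play_rows:
  motion: "-0.5 -0.2 0 0.0012 -0.004 0.001 -1;0 0 0 0 0 0 -1"

```text
t: 24.35
ee_pos: [0.606, 0.0055, 0.1158]
tcp_rot: [0.598, 0.75, 0.222, 0.175]
contact_force: [0.1, -0.4, -0.6]
opening: 0.038
grasp_force: 70.4
```

```bash
python3 x.py [.003,.002,.0492] 1; python3 -c "
from h import *
w=manip.get_image('wrist');g=cv2.GaussianBlur(w['img'],(3,3),0);np.save('pics/w10.npy',w,allow_pickle=True)
for r in range(180,242,4): print(r,' '.join('%d'%(g[r,c].min()) for c in range(208,302,3)))
v=np.load('head.npy');P=lambda l:np.round(proj(w,headR(v[3]).apply(l)+v[:3]),1).tolist()
print('mouth',P([-.016,.012,.03]),P([.016,.012,.03]),'fit2 top',P([-.02,.031,.085]),P([.02,.031,.085]))
"
```

```text
t 24.35 row x 1 [-0.66 -0.22 -0.04] [ 0.001  -0.0027  0.0191] |d| 0.0193 rel tool [ 0.001  -0.0027  0.0191] open 0.038 F [ 0.1 -0.4 -0.6]
180 113 127 127 127 128 129 128 127 152 186 188 188 188 189 189 165 130 128 127 128 128 128 128 129 179 189 189 189 189 190 190 182
184 114 126 126 127 128 127 127 128 128 133 146 167 178 187 188 143 127 127 127 127 127 126 128 131 184 189 189 189 189 189 190 162
188 114 126 127 126 126 127 128 127 127 127 127 126 128 130 135 128 127 126 127 127 126 127 127 131 186 189 190 189 189 189 189 182
192 118 115 112 111 96 95 97 96 97 89 88 86 84 88 88 87 87 83 82 88 81 85 150 177 190 190 189 190 190 189 189 159
196 104 104 105 95 24 47 87 88 92 92 89 86 83 93 95 95 96 92 99 137 81 54 164 168 175 189 190 189 189 189 188 167
200 103 102 105 97 22 33 38 39 40 39 38 43 43 43 43 42 46 47 48 50 48 47 57 56 99 186 189 189 189 189 190 166
204 102 101 104 98 50 72 73 73 75 73 73 74 76 75 76 75 75 76 76 76 74 76 75 74 108 186 189 189 189 189 188 136
208 103 101 103 102 65 73 75 73 74 74 75 75 75 76 75 74 73 75 74 75 75 74 75 74 81 169 189 189 190 189 188 170
212 10
[... 288 characters left out ...]
3 75 73 73 104 185 189 189 188 143
224 165 143 120 83 71 74 72 72 73 75 74 73 75 75 73 74 74 75 75 75 76 75 75 73 75 74 78 153 190 189 179 126
228 169 167 163 87 73 75 73 75 73 76 76 77 76 74 75 77 76 77 77 75 76 77 76 75 75 75 77 96 181 189 188 139
232 116 121 100 87 95 94 97 96 98 104 109 110 111 110 112 113 136 140 114 115 115 116 117 117 117 117 117 119 157 188 177 125
236 74 71 71 98 112 111 112 112 111 112 115 126 127 127 127 127 132 141 128 128 127 127 127 128 128 127 127 127 110 112 96 87
240 62 61 43 92 113 112 112 112 113 112 113 113 114 126 120 117 119 122 125 124 125 115 113 116 124 121 118 100 41 58 65 65
mouth [223.9, 194.4] [265.8, 194.1] fit2 top [208.3, 192.1] [279.5, 191.6]
```

Run:
```python
from h import *
w=np.load('pics/w10.npy',allow_pickle=True).item();v=np.load('head.npy');R=headR(v[3]);print('cx,cy',w['cx'],w['cy'])
s=manip.observe();tp=R.inv().apply(s['ee_pos']-v[:3]);print('tcp plate',tp.round(4))
def hit(uv,z):
    o,d=ray(w,uv);o=R.inv().apply(o-v[:3]);d=R.inv().apply(d);return (o+d*(z-o[2])/d[2]).round(4)
for nm,dz in(('nom',0),('+4',.004)):
    zs=tp[2]-.0192+dz
    print(nm,'shoulder L',hit((219,199),zs),'R',hit((279.8,199),zs),'top L',hit((216.5,232),zs+.055),'R',hit((291.5,232),zs+.055))
print('fit2 top -y edge',hit((210,190.5),.085),hit((278,190.5),.085))
```

```text
cx,cy 253.70326252930346 193.61701238543523
tcp plate [0.0054 0.0009 0.0683]
nom shoulder L [-0.0179  0.0148  0.0491] R [0.0246 0.0144 0.0491] top L [-0.0141  0.0155  0.1041] R [0.0245 0.015  0.1041]
+4 shoulder L [-0.0175  0.0161  0.0531] R [0.0241 0.0158 0.0531] top L [-0.0136  0.0173  0.1081] R [0.0239 0.0169 0.1081]
fit2 top -y edge [-0.019   0.0319  0.085 ] [0.0191 0.0317 0.085 ]
```

Call:
play_rows:
  motion: "-1.2 0 0 0.001 -0.002 0 -1;-1 0 0 0.001 -0.0018 0 -1;0 0 0 0 0 0 -1;0 0 0 0 0 0 -1"

```text
t: 24.73
ee_pos: [0.6053, 0.0041, 0.126]
tcp_rot: [0.596, 0.748, 0.231, 0.178]
contact_force: [-0.0, 0.4, -1.6]
opening: 0.038
grasp_force: 70.5
```

```bash
cat > z.py <<'E'
from h import *
v=np.load('head.npy');R=headR(v[3]);s=manip.observe();tp=R.inv().apply(s['ee_pos']-v[:3])
e=((R*FL).inv()*Rn.from_quat(s['tcp_rot'])).as_rotvec(degrees=True)
print('t',round(s['t'],2),'tcp plate',tp.round(4),'rot vs plate',e.round(2),'F plate',R.inv().apply(s['contact_force']).round(1),'M',np.round(s['wrist_torque'],2),s['opening'].round(4))
E
python3 z.py
```

```text
Traceback (most recent call last):
  File "z.py", line 4, in <module>
    print('t',round(s['t'],2),'tcp plate',tp.round(4),'rot vs plate',e.round(2),'F plate',R.inv().apply(s['contact_force']).round(1),'M',np.round(s['wrist_torque'],2),s['opening'].round(4))
                                                                                                                                                                       ^^^^^^^^^^^^^^^^^^
AttributeError: 'float' object has no attribute 'round'
```

```bash
sed -i "s/,s\['opening'\].round(4))/,round(s['opening'],4),'q',np.round(s['qpos'],3))/" z.py; python3 z.py
```

```text
t 24.73 tcp plate [ 0.0097 -0.0003  0.0775] rot vs plate [-2.4   0.59  0.06] F plate [-0.8  0.4 -1.4] M [-0.17  0.63  0.05] 0.038 q [ 0.074  0.251 -0.089  2.248 -1.032  0.127  1.216]
```

Joints 5 and 6 are at their limits (-1.032, 0.127), which explains the drift. I'll identify the kinematics from logged poses, to find a posture that can insert and a path to reach it.

```bash
cat > kin.py <<'E'
import numpy as np, itertools
from scipy.spatial.transform import Rotation as Rn
from scipy.optimize import least_squares
D=[([-1.4122,.4119,-.0127,1.5971,.0056,1.1343,-.0822],[.1405,.6085,.2045],[.1131,.9936,-.0008,0]),
([-.45,.03,.48,2.26,-.42,.36,.61],[.558,-.0077,.2013],[.599,.753,.212,.168]),
([-.16,.19,.57,2.11,-.48,.77,1.58],[.4925,-.1402,.1607],[.351,.926,.111,.086]),
([.03,.42,.55,1.77,-.26,1.02,2.12],[.5093,-.294,.1628],[.067,.998,.003,.002]),
([.14,.56,.47,1.82,-.41,.88,2.23],[.51,-.2938,.0606],[.085,.996,.036,.001]),
([.16,.6,.45,1.84,-.43,.83,2.25],[.5113,-.2939,.0325],[.085,.996,.035,.002]),
([.074,.251,-.089,2.248,-1.032,.127,1.216],[.6053,.0041,.126],[.596,.748,.231,.178])]
LO=np.array([-2.95,-.29,-1.47,.14,-1.03,.13,-2.86]);HI=np.array([2.95,1.99,1.44,2.54,4.17,1.85,2.86])
def fk(q,L,S):
    R=Rn.identity();p=np.zeros(3)
    for i in range(7):
        a=S[i]*q[i]+(L[9] if i==0 else L[10] if i==6 else 0)
        p=p+R.apply([0,0,[L[0],0,L[1],0,L[2],0,0][i]])
        if i==3:p=p+R.apply([L[4],0,0])
        R=R*(Rn.from_euler('z',a) if i%2==0 else Rn.from_euler('y',a))
        if i==1:p=p+R.apply([L[5],0,0])
        if i==3:p=p+R.apply([L[6],0,0])
        if i==5:p=p+R.apply([L[7],0,0])
    return p+R.apply([0,0,L[3]]),R
def res(L,S,w=.3):
    o=[]
    for q,p,r in D:
        P,R=fk(q,L,S);o+=[*(P-p),*(w*(R.inv()*Rn.from_quat(r)).as_rotvec())]
    return np.array(o)
if __name__=='__main__':
    best=[]
    for s in itertools.product([1,-1],repeat=3):
        S=[-1,1,s[0],1,s[1],1,s[2]]
        for o7 in(0,np.pi/2,np.pi,-np.pi/2):
            r=least_squares(res,[.34,.4,.4,.3,0,0,0,0,0,0,o7],args=(S,));best.append((r.cost,S,r.x))
    best.sort(key=lambda b:b[0])
    for c,S,x in best[:3]:print(c,S,np.round(x,4))
    c,S,x=best[0];print(np.abs(res(x,S)).reshape(-1,6).max(1).round(4));np.savez('kin.npz',L=x,S=S)
E
python3 kin.py
```

```text
0.00022127814855718236 [-1, 1, -1, 1, -1, 1, -1] [ 2.73600e-01  4.94700e-01  4.37300e-01  3.43300e-01  2.35000e-02
 -3.20000e-03 -1.81000e-02 -7.30000e-03 -4.65694e+01 -6.41000e-02
 -4.77030e+00]
0.00022127814855723557 [-1, 1, -1, 1, -1, 1, -1] [ 2.73600e-01  4.94700e-01  4.37300e-01  3.43300e-01  2.35000e-02
 -3.20000e-03 -1.81000e-02 -7.30000e-03  2.21185e+01 -6.41000e-02
  1.51290e+00]
0.00022127814855725183 [-1, 1, -1, 1, -1, 1, -1] [ 2.73600e-01  4.94700e-01  4.37300e-01  3.43300e-01  2.35000e-02
 -3.20000e-03 -1.81000e-02 -7.30000e-03  2.59425e+01 -6.41000e-02
  1.51290e+00]
[0.0079 0.0096 0.0031 0.0037 0.0036 0.0053 0.0106]
```

```bash
cat > sim.py <<'E'
from kin import *; from h import headpose, headR, FL, manip
K=np.load('kin.npz');L=K['L'];S=list(K['S']);L[8]=0;v=np.load('head.npy')
def err(q,P,R):
    p,r=fk(q,L,S);return np.r_[P-p,.3*(r*1).apply((r.inv()*R).as_rotvec())]
def jac(q):
    p,r=fk(q,L,S);J=np.zeros((6,7))
    for i in range(7):
        d=q.copy();d[i]+=1e-5;p2,r2=fk(d,L,S);J[:3,i]=(p2-p)/1e-5;J[3:,i]=.3*(r2*r.inv()).as_rotvec()/1e-5
    return J
def step(q,P,R):
    for _ in range(4):
        J=jac(q);q=np.clip(q+J.T@np.linalg.solve(J@J.T+1e-5*np.eye(6),err(q,P,R)),LO,HI)
    return q
def go(q,P,R,n=20):
    p0,r0=fk(q,L,S);w=(r0.inv()*R).as_rotvec()
    for k in range(1,n+1):q=step(q,p0+(P-p0)*k/n,r0*Rn.from_rotvec(w*k/n))
    return q
if __name__=='__main__':
    # check vs log: 10.25 -> 11.25 -> 12.25
    q=np.array(D[1][0]);
    for k in(2,3):q=go(q,np.array(D[k][1]),Rn.from_quat(D[k][2]));print('sim',q.round(2),'log',D[k][0])
    def pose(off,tx=-2.5):
        P,R=headpose(v,off);return P,R*Rn.from_euler('x',tx,degrees=True)
    print('feasible insertion postures by j3')
    P,R=pose([.003,.002,.046])
    for j3 in np.arange(-1.2,1.3,.2):
        for j5 in (-.5,1.,3.):
            f=lambda x:err(np.r_[x[:2],j3,x[2:]],P,R);lo=np.delete(LO,2);hi=np.delete(HI,2)
            r=least_squares(f,np.clip([-j3,.2,2.2,j5,.3,.6],lo+.01,hi-.01),bounds=(lo,hi))
            if r.cost<1e-7:print(round(j3,1),r.x.round(2),'margin',np.min([r.x-lo,hi-r.x]).round(2))
E
python3 sim.py
```

```text
Traceback (most recent call last):
  File "sim.py", line 21, in <module>
    for k in(2,3):q=go(q,np.array(D[k][1]),Rn.from_quat(D[k][2]));print('sim',q.round(2),'log',D[k][0])
                    ~~^^^^^^^^^^^^^^^^^^^^^^^^^^^^^^^^^^^^^^^^^^^
  File "sim.py", line 16, in go
    for k in range(1,n+1):q=step(q,p0+(P-p0)*k/n,r0*Rn.from_rotvec(w*k/n))
                            ~~~~^^^^^^^^^^^^^^^^^^^^^^^^^^^^^^^^^^^^^^^^^^
  File "sim.py", line 12, in step
    J=jac(q);q=np.clip(q+J.T@np.linalg.solve(J@J.T+1e-5*np.eye(6),err(q,P,R)),LO,HI)
                                                                  ~~~^^^^^^^
  File "sim.py", line 4, in err
    p,r=fk(q,L,S);return np.r_[P-p,.3*(r*1).apply((r.inv()*R).as_rotvec())]
                                       ~^~
TypeError: Argument 'other' has incorrect type (expected scipy.spatial.transform._rotation.Rotation, got int)
```

```bash
sed -i 's/(r\*1)/r/' sim.py; python3 sim.py
```

```text
sim [-0.16  0.19  0.58  2.11 -0.5   0.78  1.59] log [-0.16, 0.19, 0.57, 2.11, -0.48, 0.77, 1.58]
sim [ 0.03  0.43  0.57  1.76 -0.27  1.03  2.13] log [0.03, 0.42, 0.55, 1.77, -0.26, 1.02, 2.12]
feasible insertion postures by j3
-1.2 [ 0.99  0.66  2.25  1.63  0.41 -1.21] margin 0.28
-1.2 [ 0.99  0.66  2.25  1.63  0.41 -1.21] margin 0.28
-1.0 [ 0.86  0.52  2.25  1.58  0.24 -1.22] margin 0.11
-1.0 [ 0.86  0.52  2.25  1.58  0.24 -1.22] margin 0.11
```

```bash
cat > srch.py <<'E'
from sim import *
import time
rng=np.random.default_rng(0);q0=np.array(manip.observe()['qpos']);p,r=fk(q0,L,S)
def pose(off,roll,tx=-2.5):
    P,R=headpose(v,off)
    o=np.array(off);
    return P,R*Rn.from_euler('z',roll)*Rn.from_euler('x',tx,degrees=True)
def track(q,P,R,n):
    p0,r0=fk(q,L,S);w=(r0.inv()*R).as_rotvec();m=9;e=0
    for k in range(1,n+1):
        Pk,Rk=p0+(P-p0)*k/n,r0*Rn.from_rotvec(w*k/n);q=step(q,Pk,Rk);m=min(m,np.min([q-LO,HI-q]));e=max(e,np.abs(err(q,Pk,Rk)).max())
    return q,m,e
T=time.time();best=[]
qh,_,_=track(q0,*pose([.003,.002,.17],0),6)
print('hover',qh.round(2))
while time.time()-T<420:
    roll=rng.choice([0,np.pi])
    W=np.array([rng.uniform(.38,.6),rng.uniform(-.35,.35),rng.uniform(.25,.4)]);tilt=rng.uniform(-.1,.5);az=rng.uniform(-.5,.5);rr=rng.uniform(-3,3)
    RW=Rn.from_euler('z',az)*Rn.from_euler('y',-tilt)*FL*Rn.from_euler('z',rr)
    q,m1,e1=track(qh,W,RW,16)
    q,m2,e2=track(q,*pose([0,0,.17],roll),16)
    if e2>.003: continue
    q,m3,e3=track(q,*pose([0,0,.044],roll),8)
    best.append((m3 if e3<.002 else -e3,m1,m2,e1,e2,e3,roll,W,tilt,az,rr,q))
best.sort(key=lambda b:-b[0]);print(len(best))
for b in best[:6]:print([np.round(x,3).tolist() for x in b])
E
python3 srch.py
```

```text
hover [-0.07  0.02  0.13  2.3  -0.66  0.32  0.86]
628
[0.091, 0.271, 0.289, 0.0, 0.0, 0.0, 3.142, [0.498, -0.234, 0.371], -0.086, -0.125, -0.161, [-0.127, 0.33, 0.136, 2.19, -0.936, 0.221, -2.041]]
[0.091, 0.231, 0.289, 0.0, 0.0, 0.0, 3.142, [0.506, -0.25, 0.252], 0.16, 0.262, 0.685, [-0.124, 0.33, 0.132, 2.19, -0.933, 0.221, -2.044]]
[0.09, 0.234, 0.289, 0.0, 0.0, 0.0, 3.142, [0.478, -0.344, 0.259], 0.309, 0.192, 0.451, [-0.131, 0.331, 0.14, 2.19, -0.94, 0.223, -2.038]]
[0.09, 0.214, 0.289, 0.0, 0.0, 0.0, 3.142, [0.582, -0.246, 0.264], 0.482, 0.167, 1.355, [-0.131, 0.331, 0.141, 2.19, -0.94, 0.223, -2.037]]
[0.087, 0.229, 0.281, 0.0, 0.0, 0.0, 3.142, [0.58, -0.344, 0.397], -0.01, -0.269, 1.39, [-0.112, 0.33, 0.119, 2.19, -0.92, 0.217, -2.055]]
[0.087, 0.238, 0.288, 0.0, 0.0, 0.0, 3.142, [0.584, -0.063, 0.33], -0.06, -0.452, 0.207, [-0.112, 0.33, 0.118, 2.19, -0.919, 0.217, -2.056]]
```

```bash
cat > x2.py <<'E'
from h import *
import sys
S_T=np.array([-.0028,-.0020,.0192])
def tgt(lift,roll=np.pi,tx=-3.2,dx=0,dy=0):
    v=np.load('head.npy');R=headR(v[3]);Rt=R*FL*Rn.from_euler('z',roll)*Rn.from_euler('x',tx,degrees=True)
    return R.apply([dx,dy,.03+lift])+v[:3]-Rt.apply(S_T),Rt
if __name__=='__main__':
    h,n=float(sys.argv[1]),int(sys.argv[2]);roll=float(sys.argv[3])*np.pi/180 if len(sys.argv)>3 else np.pi
    P,Rt=tgt(h,roll);plan(P,Rt,n)
    s=manip.observe();print('q',np.round(s['qpos'],2))
E
cat > s2.py <<'E'
from sim import *; from srch0 import track
from x2 import tgt
q0=np.array(manip.observe()['qpos'])
for sgn in(1,-1):
    q,m,e=track(q0,*tgt(.13,0,-1),8);Q=[(q.round(2),round(m,2),round(e,4))]
    for a in(60,120,180):
        P,R=tgt(.13,np.radians(sgn*a));q,m,e=track(q,P,R,10);Q.append((q.round(2),round(m,2),round(e,4)))
    q,m,e=track(q,*tgt(0),10);Q.append((q.round(2),round(m,3),round(e,4)))
    print(sgn);[print(*x) for x in Q]
E
sed -n '1,4p;9,13p' srch.py | grep -v 'q0=' > /dev/null
python3 - <<'E'
s=open('srch.py').read();i=s.index('def track');j=s.index('T=time');open('srch0.py','w').write('from sim import *\n'+s[i:j])
E
python3 s2.py; python3 x2.py .13 5 0
```

```text
1
[-0.12  0.    0.18  2.28 -0.53  0.36  0.74] 0.03 0.0
[-0.12 -0.01  0.14  2.3  -0.41  0.3  -0.46] 0.17 0.0
[-0.11  0.01  0.13  2.26 -0.29  0.38 -1.62] 0.18 0.0
[-0.1   0.02  0.15  2.23 -0.38  0.45 -2.55] 0.26 0.0
[ 0.    0.32 -0.    2.19 -0.7   0.21 -2.26] 0.079 0.0
-1
[-0.12  0.    0.18  2.28 -0.53  0.36  0.74] 0.03 0.0
[-0.1   0.01  0.21  2.29 -0.69  0.41  1.98] 0.23 0.0
[-0.1   0.02  0.19  2.24 -0.56  0.46  2.86] 0.0 0.0061
[ 0.29  0.02 -0.23  2.23 -0.36  0.45  2.86] 0.0 0.2271
[ 0.59  0.39 -0.67  2.19  0.55  0.19  2.86] 0.0 0.0496
t 24.73 row x 5 [-0.16 -0.12 -0.02] [ 0.0007 -0.0008 -0.0204] |d| 0.0204 rel tool [ 0.0041 -0.0045 -0.102 ] open 0.038 F [-0.   0.4 -1.6]
q [ 0.07  0.25 -0.09  2.25 -1.03  0.13  1.22]
```

A half turn of the tool solves it: the relay is symmetric, and the simulated IK then reaches the socket with joint margin. Back up and rotate +180°.

Call:
play_rows:
  motion: "0 0 0 0.0005 -0.0006 -0.012 -1;0 0 0 0.0005 -0.0006 -0.014 -1;0 0 0 0.0005 -0.0006 -0.015 -1;0 0 0 0.0005 -0.0006 -0.015 -1;0 0 0 0.0005 -0.0006 -0.015 -1;0 0 0 0.0005 -0.0006 -0.015 -1;0 0 0 0 0 -0.015 -1;0 0 4 0 0 0 -1;0 0 6 0 0 0 -1;0 0 6 0 0 0 -1;0 0 6 0 0 0 -1;0 0 6 0 0 0 -1"

```text
t: 25.73
ee_pos: [0.5469, -0.0066, 0.2076]
tcp_rot: [0.76, 0.581, 0.267, 0.116]
contact_force: [-0.1, -0.3, -0.8]
opening: 0.0378
grasp_force: 70.5
```

Call:
play_rows:
  motion: "0 0 6 0 0 0 -1;0 0 6 0 0 0 -1;0 0 6 0 0 0 -1;0 0 6 0 0 0 -1;0 0 6 0 0 0 -1;0 0 6 0 0 0 -1;0 0 6 0 0 0 -1;0 0 6 0 0 0 -1;0 0 6 0 0 0 -1;0 0 6 0 0 0 -1;0 0 6 0 0 0 -1;0 0 6 0 0 0 -1"

```text
t: 26.73
ee_pos: [0.5469, -0.0066, 0.2074]
tcp_rot: [0.956, 0.023, 0.284, -0.064]
contact_force: [0.4, -0.3, -0.8]
opening: 0.0378
grasp_force: 70.4
```

```bash
python3 x2.py .13 12; python3 z.py
```

```text
t 26.73 row x 12 [-0.42 -0.28  6.64] [ 0.0002  0.0005 -0.0001] |d| 0.0005 rel tool [-0.0016  0.0054 -0.0015] open 0.0378 F [ 0.4 -0.3 -0.8]
[[0.547, -0.007, 0.208], [0.547, -0.008, 0.208], [0.547, -0.009, 0.208], [0.547, -0.01, 0.208], [0.546, -0.011, 0.208], [0.546, -0.012, 0.207]]
q [-0.19 -0.    0.22  2.29 -0.5   0.32 -1.06]
t 26.73 tcp plate [0.0016 0.0022 0.1779] rot vs plate [ -1.17   2.52 100.31] F plate [-0.2 -0.3 -0.9] M [-0.2   0.72 -0.03] 0.0378 q [-0.191 -0.004  0.219  2.293 -0.499  0.316 -1.061]
```

Call:
play_rows:
  motion: "-0.42 -0.28 6.64 0.0002 0.0005 -0.0001 -1;-0.42 -0.28 6.64 0.0002 0.0005 -0.0001 -1;-0.42 -0.28 6.64 0.0002 0.0005 -0.0001 -1;-0.42 -0.28 6.64 0.0002 0.0005 -0.0001 -1;-0.42 -0.28 6.64 0.0002 0.0005 -0.0001 -1;-0.42 -0.28 6.64 0.0002 0.0005 -0.0001 -1;-0.42 -0.28 6.64 0.0002 0.0005 -0.0001 -1;-0.42 -0.28 6.64 0.0002 0.0005 -0.0001 -1;-0.42 -0.28 6.64 0.0002 0.0005 -0.0001 -1;-0.42 -0.28 6.64 0.0002 0.0005 -0.0001 -1;-0.42 -0.28 6.64 0.0002 0.0005 -0.0001 -1;-0.42 -0.28 6.64 0.0002 0.0005 -0.0001 -1"

```text
t: 27.73
ee_pos: [0.5454, -0.0125, 0.2072]
tcp_rot: [0.758, -0.605, 0.152, -0.191]
contact_force: [-0.7, 0.5, -1.2]
opening: 0.0379
grasp_force: 70.4
```

```bash
python3 x2.py .03 8; python3 z.py
```

```text
t 27.73 row x 8 [ 0.    0.   -0.01] [-0.     -0.0007  0.0125] |d| 0.0125 rel tool [-0.0003 -0.0055  0.0998] open 0.0379 F [-0.7  0.5 -1.2]
[[0.552, -0.011, 0.197], [0.558, -0.01, 0.186], [0.564, -0.008, 0.175], [0.571, -0.007, 0.165], [0.577, -0.005, 0.154], [0.583, -0.004, 0.143], [0.59, -0.002, 0.133], [0.596, -0.001, 0.122]]
q [-0.2   0.02  0.22  2.22 -0.28  0.44 -2.68]
t 27.73 tcp plate [-0.0008 -0.0032  0.1792] rot vs plate [-2.0000e-02  5.0400e+00 -1.7986e+02] F plate [-1.1  0.7 -0.7] M [-0.15  0.56 -0.03] 0.0379 q [-0.201  0.019  0.216  2.217 -0.277  0.44  -2.681]
```

Call:
play_rows:
  motion: "0 0 0 0 -0.0007 0.0125 -1;0 0 0 0 -0.0007 0.0125 -1;0 0 0 0 -0.0007 0.0125 -1;0 0 0 0 -0.0007 0.0125 -1;0 0 0 0 -0.0007 0.0125 -1;0 0 0 0 -0.0007 0.0125 -1;0 0 0 0 -0.0007 0.0125 -1;0 0 0 0 -0.0007 0.0125 -1;0 0 0 0 0 0 -1"

```text
t: 28.48
ee_pos: [0.5963, -0.0004, 0.1199]
tcp_rot: [0.76, -0.603, 0.152, -0.19]
contact_force: [-0.2, -0.5, -1.1]
opening: 0.0375
grasp_force: 70.4
```

```bash
python3 x2.py 0 1; python3 z.py
python3 - <<'E'
from h import *
w=manip.get_image('wrist');g=cv2.GaussianBlur(w['img'],(3,3),0);np.save('pics/w11.npy',w,allow_pickle=True)
print('c',' '.join(str(c) for c in range(205,307,3)))
for r in range(172,244,4): print(r,' '.join('%d'%(g[r,c].min()) for c in range(205,307,3)))
v=np.load('head.npy');P=lambda l:np.round(proj(w,headR(v[3]).apply(l)+v[:3]),1).tolist()
print('mouth',P([-.016,-.012,.03]),P([.016,-.012,.03]),'fit0 top',P([-.02,-.031,.085]),P([.02,-.031,.085]))
from x2 import S_T
s=manip.observe();RT=Rn.from_quat(s['tcp_rot'])*Rn.from_euler('x',3.2,degrees=True)
Q=lambda q:np.round(proj(w,RT.apply(np.array(q))+Rn.from_quat(s['tcp_rot']).apply(S_T)+s['ee_pos']),1).tolist()
print('relay pred sh',Q([.017,-.02,0]),Q([.017,.02,0]),'top',Q([.017,-.02,-.055]),Q([.017,.02,-.055]))
E
```

```text
t 28.48 row x 1 [0.13 0.04 0.27] [ 0.0001 -0.0025  0.028 ] |d| 0.0282 rel tool [ 0.0001 -0.0025  0.028 ] open 0.0375 F [-0.2 -0.5 -1.1]
q [-0.11  0.25  0.1   2.2  -0.55  0.24 -2.42]
t 28.48 tcp plate [-0.0018 -0.0027  0.0774] rot vs plate [ 7.0000e-02 -5.2200e+00  1.7966e+02] F plate [-0.8 -0.5 -0.8] M [-0.12  0.54 -0.03] 0.0375 q [-0.106  0.252  0.1    2.202 -0.549  0.239 -2.422]
c 205 208 211 214 217 220 223 226 229 232 235 238 241 244 247 250 253 256 259 262 265 268 271 274 277 280 283 286 289 292 295 298 301 304
172 176 177 168 167 171 169 175 175 174 173 133 114 115 116 116 116 115 110 107 106 107 106 109 152 159 159 158 133 106 109 109 110 110 112
176 176 174 166 170 175 166 175 175 175 174 173 172 173 172 172 172 168 159 160 159 159 159 159 160 160 159 159 130 102 98 94 95 95 109
180 176 173 167 167 170 163 174 174 174 173 173 173 173 173 172 162 160 161 160 160 159 160 160 160 160 159 159 123 92 91 92 93 93 98
184 176 177 168 167 175 164 175 174 174 174 173 174 173 173 170 161 160 160 160 160 160 159 159 160 159 159 159 118 90 92 93 93 93 107
188 176 175 166 165 166 165 172 1
[... 1142 characters left out ...]
79 91 120 121 120 119 109
228 176 175 176 174 125 84 82 83 83 81 81 82 83 82 83 83 81 81 84 82 83 83 82 82 81 83 82 83 80 111 124 125 124 109
232 176 174 175 171 132 125 126 128 129 130 128 127 126 128 129 130 131 131 133 132 133 134 134 133 134 136 135 136 133 111 115 118 119 104
236 145 109 106 105 152 159 158 158 154 153 147 148 148 147 146 147 146 147 145 146 146 147 147 147 147 145 146 146 142 99 76 77 81 88
240 92 70 68 43 124 148 149 149 148 148 147 148 148 148 146 146 146 146 147 146 147 147 147 147 147 147 146 147 138 50 61 69 69 64
mouth [268.3, 192.3] [228.1, 192.8] fit0 top [285.5, 189.7] [218.2, 190.5]
relay pred sh [222.2, 198.5] [279.7, 197.5] top [216.9, 233.3] [294.9, 231.5]
```

Alignment checks out from this side too. Descending into the socket.

Call:
play_rows:
  motion: "0.1 0 0.2 0 -0.0013 0.005 -1;0 0 0 0 -0.0003 0.005 -1;0 0 0 0 -0.0002 0.004 -1;0 0 0 0 -0.0002 0.003 -1;0 0 0 0 -0.0001 0.002 -1;0 0 0 0 0 0 -1"

```text
t: 29.03
ee_pos: [0.6071, 0.0014, 0.1069]
tcp_rot: [0.758, -0.604, 0.153, -0.192]
contact_force: [-6.9, -0.8, 9.2]
opening: 0.0381
grasp_force: 71.9
```

```bash
python3 x2.py 0 1; python3 z.py
```

```text
t 29.03 row x 1 [-0.17  0.01  0.03] [-0.0005  0.001   0.0114] |d| 0.0115 rel tool [-0.0005  0.001   0.0114] open 0.0381 F [-6.9 -0.8  9.2]
q [-0.07  0.29  0.06  2.19 -0.59  0.2  -2.39]
t 29.03 tcp plate [ 0.0007 -0.0033  0.0607] rot vs plate [ 2.000e-02 -4.760e+00  1.799e+02] F plate [-1.1  0.7 11.5] M [-0.02  1.05  0.11] 0.0381 q [-0.071  0.291  0.056  2.192 -0.589  0.204 -2.386]
```

Call:
play_rows:
  motion: "0 0 0 0 0.0003 0.002 -1;0 0 0 0 0 0.002 -1;0 0 0 0 0 0 -1"

```text
t: 29.28
ee_pos: [0.6078, 0.0019, 0.1048]
tcp_rot: [0.758, -0.604, 0.153, -0.193]
contact_force: [-3.1, 0.8, -0.1]
opening: 0.0377
grasp_force: 71.9
```

```bash
python3 x2.py 0 1; python3 z.py
```

```text
t 29.28 row x 1 [-0.22  0.07  0.03] [-0.0002  0.0007  0.0092] |d| 0.0092 rel tool [-0.0002  0.0007  0.0092] open 0.0377 F [-3.1  0.8 -0.1]
q [-0.06  0.3   0.05  2.19 -0.6   0.2  -2.38]
t 29.28 tcp plate [ 0.0002 -0.003   0.0584] rot vs plate [ 1.1000e-01 -4.6800e+00  1.7991e+02] F plate [-2.5  1.4  1.4] M [0.17 1.21 0.28] 0.0377 q [-0.062  0.296  0.046  2.192 -0.597  0.198 -2.378]
```

Past the chamfer; continuing home.

Call:
play_rows:
  motion: "0 0 0 0 0 0.002 -1;0 0 0 0 0 0.002 -1;0 0 0 0 0 0.002 -1;0 0 0 0 0 0 -1"

```text
t: 29.62
ee_pos: [0.6115, 0.0033, 0.0973]
tcp_rot: [0.758, -0.604, 0.153, -0.192]
contact_force: [-5.6, 2.4, 6.0]
opening: 0.0379
grasp_force: 72.6
```

```bash
python3 x2.py 0 1; python3 z.py
```

```text
t 29.62 row x 1 [-0.12  0.06  0.09] [0.0003 0.0005 0.0007] |d| 0.001 rel tool [0.0003 0.0005 0.0007] open 0.0379 F [-5.6  2.4  6. ]
q [-0.05  0.32  0.03  2.19 -0.61  0.18 -2.37]
t 29.62 tcp plate [-0.0004 -0.0025  0.05  ] rot vs plate [ 1.0000e-01 -4.8300e+00  1.7985e+02] F plate [-1.1  3.6  7.7] M [0.55 0.83 0.38] 0.0379 q [-0.051  0.315  0.03   2.187 -0.609  0.184 -2.366]
```

Call:
play_rows:
  motion: "0 0 0 0 0 0.0015 -1;0 0 0 0 0 0.0015 -1;0 0 0 0 0 0 -1"

```text
t: 29.87
ee_pos: [0.6116, 0.0035, 0.097]
tcp_rot: [0.758, -0.604, 0.153, -0.193]
contact_force: [-35.4, 0.3, 43.7]
opening: 0.0379
grasp_force: 78.2
```

```bash
python3 z.py
```

```text
t 29.87 tcp plate [-0.0004 -0.0023  0.0497] rot vs plate [  0.2   -4.72 179.88] F plate [-6.5  8.2 55.3] M [0.93 2.51 0.82] 0.0379 q [-0.045  0.316  0.024  2.188 -0.614  0.182 -2.36 ]
```

Home: hard stop at 55 N, at the expected depth. Releasing and retreating.

Call:
play_rows:
  motion: "0 0 0 0 0 -0.0015 -1;0 0 0 0 0 0 -0.05;0 0 0 0 0 0 0.1;0 0 0 0 0 0 0.2;0 0 0 0 0 0 0.2;0 0 0 0 0.0005 -0.01 0.2;0 0 0 0 0.0006 -0.012 0.2;0 0 0 0 0.0007 -0.015 0.2;0 0 0 0 0.0008 -0.018 0.2;0 0 0 0 0.001 -0.02 0.2;0 0 0 0 0.001 -0.02 0.2;0 0 0 0 0 0 0.2"

```text
t: 30.87
ee_pos: [0.5647, -0.0092, 0.1803]
tcp_rot: [0.757, -0.604, 0.155, -0.193]
contact_force: [0.4, -0.8, -0.1]
opening: 0.0507
grasp_force: 0.0
```

```bash
python3 z.py
python3 - <<'E'
from h import *
w=manip.get_image('wrist');np.save('pics/w12.npy',w,allow_pickle=True);g=cv2.GaussianBlur(w['img'],(3,3),0)
v=np.load('head.npy');R=headR(v[3]);P=lambda l:np.round(proj(w,R.apply(l)+v[:3]),1).tolist()
for y in(-.048,0,.048):print(y,'top',[P([i*.02,y+j*.017,.085]) for i in(1,-1) for j in(-1,1)])
for l in ['relay','relay_seat','plug']:print(l,[(np.round(x['centre'],1).tolist(),round(x['score'],2)) for x in manip.landmark_of(w,l)[:4]],[(np.round(x['rect']).tolist(),round(x['score'],2)) for x in manip.search_frame(w,l)[:4]])
print('pred seats',[P([0,y,.03]) for y in(-.048,0,.048)])
print('c',' '.join(str(c) for c in range(205,307,3)))
for r in range(110,240,5): print(r,' '.join('%d'%(g[r,c].min()) for c in range(205,307,3)))
E
```

```text
t 30.87 tcp plate [ 0.0018 -0.0043  0.1461] rot vs plate [-1.2000e-01 -4.4700e+00  1.7994e+02] F plate [ 0.1 -0.9 -0.2] M [-0.1   0.45  0.03] 0.0507 q [-0.222  0.093  0.24   2.22  -0.38   0.365 -2.582]
-0.048 top [[227.1, 125.1], [228.2, 167.6], [277.8, 125.0], [276.7, 167.1]]
0 top [[228.6, 184.1], [229.7, 221.6], [276.3, 183.5], [275.4, 220.8]]
0.048 top [[230.1, 236.2], [231.0, 269.7], [275.0, 235.3], [274.1, 268.5]]
relay [([251.0, 186.3], 0.63), ([419.2, 318.6], 0.63)] [([230.0, 172.0, 274.0, 224.0], 0.7)]
relay_seat [([252.6, 185.5], 0.67)] [([232.0, 169.0, 279.0, 222.0], 0.59)]
plug [([138.1, 175.1], 0.93), ([160.8, 102.4], 0.91), ([437.4, 232.9], 0.61), ([249.3, 176.7], 0.38)] [([366.0, 208.0, 440.0, 252.0], 0.98), ([153.0, 96.0, 180.0, 132.0], 0.8), ([134.0, 161.0, 176.0, 188.0], 0.75)]
pred seats [[250.0, 138.4], [250.1, 185.1], [250.3, 227.5]]
c 205 208 211 214 217 220 223 226 229 232 235 238 241 244 247 250 253 256 259 262 265 268 271 274 277 280 283 286 289 292 295 298 301 304
110 152 172 172 172 172 173 173 173 173 172 173 173 172 172 172 172 172 173 173 172 173 173 173
[... 2627 characters left out ...]
43 125 127 129 128 130 134 134 139 167 168 161 98 94 104 106 107 124 70 17 21 26
215 97 113 159 170 173 171 172 172 168 168 170 169 169 169 170 170 169 167 140 135 125 136 166 161 97 88 100 106 106 103 40 57 135 107
220 93 109 145 169 172 171 172 173 170 164 163 162 161 162 159 157 155 133 108 105 103 101 101 102 88 88 101 105 105 100 32 8 11 10
225 96 110 143 168 171 170 171 173 170 107 79 80 80 79 79 79 80 79 78 72 60 61 65 86 90 88 102 106 105 96 29 46 86 53
230 91 108 149 168 172 171 170 173 170 114 82 82 80 79 79 80 79 75 63 61 61 62 61 78 87 88 101 105 105 93 21 13 13 7
235 92 104 131 169 171 170 169 173 172 118 83 81 83 84 82 80 71 60 61 63 63 64 63 68 87 90 103 105 105 92 15 55 85 39
```

The relay's top sits at columns 230–275 and rows 184–221. That matches the fully seated prediction and lines up with its fitted neighbours. Handing in.

```bash
python3 -c "
from workcell import manip
print(manip.job_done())"
```

```text
the job is handed in; nothing more can be done
None
```

I handed the job in at about 31 s: the plug is standing in the parts box's free space and the spare relay is fully home in the middle socket. Camera checks put both in position, but the hand-in returned no verdict. My first grab at the plug missed and tipped it, but it dropped back into its socket before I pulled it out.

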